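# Find the free cell of the dark crate and load the last culture tube

## Task

One of the five flap-covered cells of the leaning crate is still empty, the others hold glass jars. Leave the tall culture tube in its rack at first, and feel gently with the empty gripper for the flap that gives way, pushing it down by a good centimetre for a moment; then lower the tube cap up through that flap until it stands on the cell's floor, and let go without dropping it. Leave the short vials, the beaker and the white jar as they are.

Things in the scene. Friction and masses are not known exactly. Their poses are not given: they have to be found in the camera images.
- crate: Grey crate, one row of five cells, fixed on a cradle that leans it 25 deg towards the robot. Origin: centre of its underside. z runs along the cells out of their mouths (25 deg from vertical), y along the row, x across it (away from the robot and rising). Outside 54 (x), 246 (y), 85 mm (z). Cells 44 x 44 mm inside, floor at z = 5, mouth at z = 85 mm, centres at x = 0, y = -96, -48, 0, 48, 96 mm.
- crate_mouth (a point): Middle of the mouth of the centre cell (crate x = 0, y = 0, z = 85 mm), same axes as the crate. A thin aluminium flap shuts each mouth. Four cells hold an unseen glass jar 36 mm wide and 73 mm tall; one, any of the five, is empty.
- tube_center (a point): The one tall culture tube: glass with a white screw cap, 145 mm tall, 30 mm in diameter (cap 32 mm, the top 24 mm), 60 to 130 g. It starts upright in the rack, foot 5 mm above the table, in any of the three places. Point: its centre, 72.5 mm above its foot. The tube's z axis points from foot to cap.
- tube: The same tall tube; origin at the centre of its foot.
- rack: Low open aluminium tube rack, fixed, 44 x 131 x 50 mm tall, floor 5 mm, three places 42 mm apart along its y axis, each 34 x 37 mm inside. Origin: centre of its underside.
- vial_a_center (a point): Bystander: short capped vial, 29 mm wide, 72 mm tall, in another place of the rack; point half-way up.
- vial_b_center (a point): Bystander: a second such vial in the rack; point half-way up.
- beaker_center (a point): Bystander: glass beaker, 72 mm wide, 85 mm tall, on the table beyond the rack; point half-way up.
- jar_center (a point): Bystander: white plastic jar, 68 mm wide, 100 mm tall, on the table to the left of the crate; point half-way up.
- flap_0 (a joint): Angle (rad) of the flap of the cell at crate y = -96 mm: 0 shut, its top flush with the mouth; up to 1.45 swung down into the cell. 41 x 41 x 3 mm, hinged on the far edge (crate x = +22 mm), so it gives most at its near edge (x = -20 mm). A light spring (0.5 to 1.5 N at the near edge) shuts it. Over a jar it stops after about 4 mm, at about 0.1 rad.
- flap_1 (a joint): Angle (rad) of the flap of the cell at crate y = -48 mm: 0 shut, its top flush with the mouth; up to 1.45 swung down into the cell. 41 x 41 x 3 mm, hinged on the far edge (crate x = +22 mm), so it gives most at its near edge (x = -20 mm). A light spring (0.5 to 1.5 N at the near edge) shuts it. Over a jar it stops after about 4 mm, at about 0.1 rad.
- flap_2 (a joint): Angle (rad) of the flap of the cell at crate y = 0 mm: 0 shut, its top flush with the mouth; up to 1.45 swung down into the cell. 41 x 41 x 3 mm, hinged on the far edge (crate x = +22 mm), so it gives most at its near edge (x = -20 mm). A light spring (0.5 to 1.5 N at the near edge) shuts it. Over a jar it stops after about 4 mm, at about 0.1 rad.
- flap_3 (a joint): Angle (rad) of the flap of the cell at crate y = 48 mm: 0 shut, its top flush with the mouth; up to 1.45 swung down into the cell. 41 x 41 x 3 mm, hinged on the far edge (crate x = +22 mm), so it gives most at its near edge (x = -20 mm). A light spring (0.5 to 1.5 N at the near edge) shuts it. Over a jar it stops after about 4 mm, at about 0.1 rad.
- flap_4 (a joint): Angle (rad) of the flap of the cell at crate y = 96 mm: 0 shut, its top flush with the mouth; up to 1.45 swung down into the cell. 41 x 41 x 3 mm, hinged on the far edge (crate x = +22 mm), so it gives most at its near edge (x = -20 mm). A light spring (0.5 to 1.5 N at the near edge) shuts it. Over a jar it stops after about 4 mm, at about 0.1 rad.
There are look-alikes about, which are no part of the job. Leave any red look-alike of the tube alone.

How it is judged:
By the outcome, as a careful person would: the job done as asked, in the order asked, and still so for the second after the job is handed in, with the robot touching nothing.
It also fails if it takes over 67 s, if anything falls off the work surface, if the arm or the gripper's body presses on something with over 40 N, if the wrist force passes 120 N, or if a joint passes its speed limit or range.

## Robot

A 7-joint arm with a two-finger parallel gripper is mounted at the origin on the work surface. World frame = base frame: x ahead of the robot, y to its left, z up, the work surface at z = 0. Lengths are in m, angles in rad, forces in N, time in s.
With the tool pointing down it reaches from about 0.425 to 0.95 m from the base axis. Payload 4.7 kg.
Tool frame: the origin (TCP) lies at the centre of the arm's flange, where the gripper is bolted on; the fingertips stand 173 mm ahead of it and the grasp point (between the pads) lies 155 mm ahead of it; z points along the fingers, y is the direction in which the jaws open and shut (so a half turn about z gives the same grasp; the last joint's range is limited). The gripper opens to 85 mm and grips with 20 to 120 N. Pads are 22 mm wide; open, the fingers measure 114 mm over their backs; the gripper's body (76 mm by 85 mm) begins 54 mm behind the grasp point. The pads swing forward as they close: fully open they stand 13 mm farther back than shut.
Start: joints at [-1.269, 0.469, -0.049, 1.532, 0.024, 1.141, -0.082], TCP at [0.219, 0.638, 0.405] pointing down, gripper open.
Joint ranges: [-2.59, 2.59], [-0.33, 1.99], [-1.39, 1.29], [0.1, 2.45], [-1.04, 4.18], [0.21, 1.99], [-2.66, 2.66]. Speed limits (rad/s): [2.57, 2.57, 3.14, 3.14, 3.14, 3.14, 3.14].

## Interface

Orientations are given as a unit quaternion [x, y, z, w].
In Python, from plant import env, eyes gives the robot as it stands.
- The arm moves only by the tool step_arm, never from a script. Its argument "increments" is a list of rows, each an object of numbers: "rx", "ry", "rz": the turn, a rotation vector about the world's x, y, z normalised to -1 to 1, where 1 is 180 degrees; "x", "y", "z": the shift along the world's x, y, z normalised to -1 to 1, where 1 is 0.1 m; "claw": the opening, from -1 (shut) to 1 (fully open). A call has exactly 10 rows; each row shifts and turns the commanded pose from where the row before left it; what a row does not reach is not made up. A row lasts 1/12 s, in which the tool goes at most 41.7 mm and 7.16 degrees, less where a joint would pass 70% of its speed; a pose out of reach is approached as far as the arm can. A call with a number of a shift or a turn outside -1 to 1 is refused whole. A call with a gripper value outside its range is refused whole. The fingers move at their own pace and stop on an object; "squeeze" is the grip in N (left out, the last holds). Time passes only in rows, so rows that do not move let the fingers close, or fill a call up. It gives the time, the measured TCP pose, the force and the opening at its end, in the units of the state.
- env.state(): the state, without advancing time (a new reading comes with each control period).
- eyes.read_camera(name): name is "scene" or "side" or "wrist"; returns a dict with "img" (384x512x3 uint8, red, green, blue), "z_map" (384x512 float32, m along the optical axis (not along the pixel's ray), 0 where there is no reading), "camera_matrix" (3x3 intrinsics, pixels), "cam_to_world" (4x4, takes a point from camera to world coordinates). Camera axes: x right, y down, z forward; pixel columns grow to the right and rows downward; lengths in m; the calibration is good to about 2 mm. A picture is of the moment at which its call begins.
- env.job_done(): hands the job in, once; it reports no verdict.
The state is a dict: "t": time; "joint_positions": joint angles; "dq": joint speeds; "effort": joint torques, N m; "tcp_pos": TCP position; "eef_rot": TCP orientation; "ft_force": force on the tool from outside, world axes, zero at the start; "wrist_torque": the same for the moment, N m; "width": finger opening in m.
Only numpy, scipy, OpenCV 4.12 (cv2) and the standard library are available. Lean on these libraries where they do the work, as an engineer would, in place of code of your own. Each camera call takes 0.05 s, during which the arm holds its last target.

## Working session

There is one attempt and no reset: what is moved stays moved. The work goes in short steps, Python scripts to look and compute and a tool call to move; the robot and the scene stay as the last step left them, time stands still between calls to the robot, and variables do not carry over. Pictures are saved under pics/ and viewed, and the job is handed in when it is done.

Besides the shell and the picture viewer there is one more tool, called after "Call:" as name(argument=value, ...) on one line, values as JSON. step_arm: Moves the arm, as the interface text tells. Scaled input: -1 to 1 covers 0.1 m each way for a shift and 180 degrees each way for a turn. Its arguments: {"type":"object","properties":{"increments":{"type":"array","items":{"type":"object","properties":{"rx":{"type":"number"},"ry":{"type":"number"},"rz":{"type":"number"},"x":{"type":"number"},"y":{"type":"number"},"z":{"type":"number"},"claw":{"type":"number"}}}},"squeeze":{"type":"number"}},"required":["increments"]}

```bash
ls; mkdir -p pics
cat > h.py <<'E'
import numpy as np, cv2
from plant import env, eyes
def snap(n,f):
    d=eyes.read_camera(n); np.savez(f'pics/{f}.npz',**d); cv2.imwrite(f'pics/{f}.png',cv2.cvtColor(d['img'],cv2.COLOR_RGB2BGR)); return d
def world(d):
    K=d['camera_matrix'];z=d['z_map'];v,u=np.mgrid[:z.shape[0],:z.shape[1]]
    P=np.stack([(u-K[0,2])/K[0,0]*z,(v-K[1,2])/K[1,1]*z,z,np.ones_like(z)],-1)
    W=(P@d['cam_to_world'].T)[...,:3]; W[z==0]=np.nan; return W
E
python3 - <<'E'
from h import *
for n in('scene','side','wrist'):
    d=snap(n,n+'0'); print(n,d['cam_to_world'].round(3).tolist(),d['camera_matrix'].round(1).tolist())
print(env.state())
E
```

```text
pics
scene [[0.815, 0.366, -0.449, 1.041], [0.579, -0.541, 0.61, -0.607], [-0.02, -0.757, -0.653, 0.786], [0.0, 0.0, 0.0, 1.0]] [[381.3, 0.0, 256.1], [0.0, 381.3, 185.1], [0.0, 0.0, 1.0]]
side [[0.984, -0.114, 0.137, 0.438], [-0.179, -0.608, 0.774, -0.646], [-0.005, -0.786, -0.618, 0.647], [0.0, 0.0, 0.0, 1.0]] [[383.4, 0.0, 255.0], [0.0, 383.4, 188.7], [0.0, 0.0, 1.0]]
wrist [[0.325, 0.911, 0.253, 0.155], [0.946, -0.313, -0.089, 0.66], [-0.002, 0.268, -0.963, 0.375], [0.0, 0.0, 0.0, 1.0]] [[273.9, 0.0, 249.7], [0.0, 273.9, 192.0], [0.0, 0.0, 1.0]]
{'t': 0.15, 'joint_positions': array([-1.26890355,  0.46928519, -0.04858708,  1.53338994,  0.02409712,
        1.14097748, -0.08231588]), 'dq': array([-0.00082024, -0.00323635, -0.00051509, -0.0034489 , -0.00079811,
       -0.00178357,  0.00074144]), 'effort': array([ 7.61517349e-04, -5.10765088e+01, -4.68102819e-02, -2.37978351e+01,
        1.06850808e-02,  5.38793582e-03,  7.31007958e-06]), 'tcp_pos': array([0.2191582 , 0.63825201, 0.40389524]), 'eef_rot': array([ 1.64642852e-01,  9.86352973e-01, -7.30672278e-04, -9.92208375e-05]), 'ft_force': array([-0.36207129,  0.35934441, -0.19579448]), 'wrist_torque': array([ 0.01148731, -0.01234387, -0.02087534]), 'width': 0.08540129135627923}
```

View pics/scene0.png

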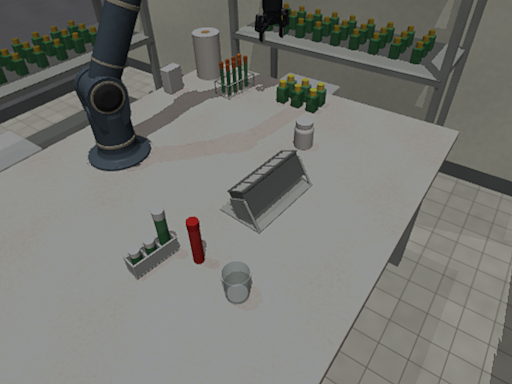

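View pics/side0.png

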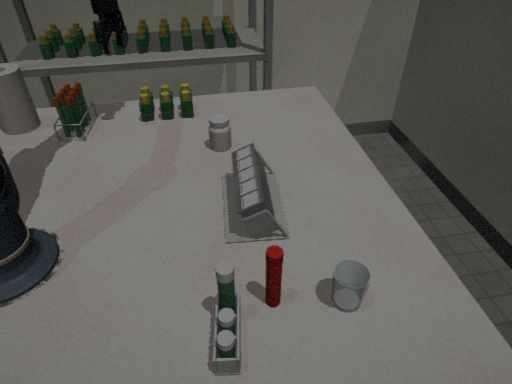

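View pics/wrist0.png

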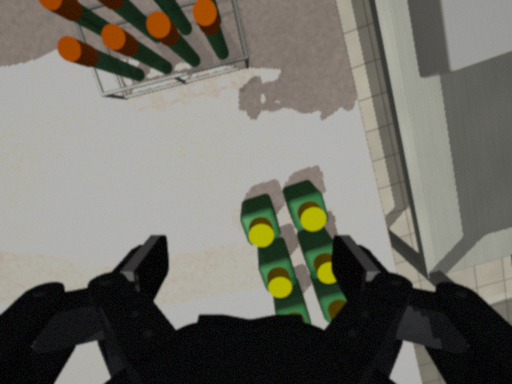

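The white-capped tall tube stands in the rack at scene (161,225) / side (227,285). The red look-alike is beside the rack at scene (196,240) / side (274,277). The white cap and the place in the rack fit the description. I'll confirm with a crop and measure.

Run:
```python
from h import *
a=dict(np.load('pics/scene0.npz'));b=dict(np.load('pics/side0.npz'))
i1=cv2.resize(a['img'][140:310,110:320],None,fx=2.0,fy=2.0,interpolation=3)
i2=cv2.resize(b['img'][130:380,190:390],None,fx=1.9,fy=1.9,interpolation=3)
H=max(i1.shape[0],i2.shape[0]);o=np.zeros((H,i1.shape[1]+i2.shape[1],3),np.uint8)
o[:i1.shape[0],:i1.shape[1]]=i1;o[:i2.shape[0],i1.shape[1]:]=i2
cv2.imwrite('pics/crop0.png',o[...,::-1])
for n,d in(('scene',a),('side',b)):
    W=world(d); 
    m=(W[...,0]>.3)&(W[...,0]<1)&(abs(W[...,1])<.6)&(W[...,2]>-.02)&(W[...,2]<.3)
    P=W[m];C=d['img'][m]
    t=P[(abs(P[:,2])<.01)]; print(n,'table z',np.median(t[:,2]))
    np.savez(f'pics/{n}_pc.npz',P=P,C=C)
    Q=P[P[:,2]>.015]; q=np.round(Q[:,:2]/.03).astype(int)
    g={}
    for k,z in zip(map(tuple,q),Q[:,2]): g.setdefault(k,[]).append(z)
    for k in sorted(g):
        if len(g[k])>4: print((round(k[0]*.03,2),round(k[1]*.03,2)),len(g[k]),round(max(g[k]),3),end='; ')
    print()
```

```text
scene table z -0.00047271975280005485
(np.float64(0.42), np.float64(-0.33)) 25 0.052; (np.float64(0.42), np.float64(-0.3)) 18 0.077; (np.float64(0.42), np.float64(-0.27)) 19 0.051; (np.float64(0.45), np.float64(-0.33)) 102 0.078; (np.float64(0.45), np.float64(-0.3)) 166 0.081; (np.float64(0.45), np.float64(-0.27)) 155 0.08; (np.float64(0.45), np.float64(-0.24)) 173 0.151; (np.float64(0.45), np.float64(-0.21)) 54 0.152; (np.float64(0.48), np.float64(-0.33)) 58 0.052; (np.float64(0.48), np.float64(-0.3)) 129 0.051; (np.float64(0.48), np.float64(-0.27)) 169 0.077; (np.float64(0.48), np.float64(-0.24)) 295 0.152; (np.float64(0.48), np.float64(-0.21)) 261 0.152; (np.float64(0.48), np.float64(0.36)) 12 0.07; (np.float64(0.48), np.float64(0.39)) 31 0.102; (np.float64(0.48), np.float64(0.42)) 6 0.1; (np.float64(0.51), np.float64(-0.03)) 26 0.092; (np.float64(0.51), np.float64(0.0)) 26 0.093; (np.float64(0.51), np.float64(0.03)) 21 0.091; (np.float64(0.51), np.float64(0.06)) 18 0.091; (np.float64(0.51), np.float64(0.09)) 14 0.09; (np.float64(0.51), np.float64(0.12)) 9 0.088; (np.float64(0.51)
[... 5098 characters left out ...]
, np.float64(0.12)) 42 0.083; (np.float64(0.6), np.float64(0.15)) 43 0.087; (np.float64(0.6), np.float64(0.18)) 40 0.087; (np.float64(0.6), np.float64(0.21)) 76 0.112; (np.float64(0.63), np.float64(0.21)) 40 0.055; (np.float64(0.66), np.float64(-0.24)) 301 0.087; (np.float64(0.66), np.float64(-0.21)) 82 0.087; (np.float64(0.69), np.float64(-0.27)) 153 0.087; (np.float64(0.69), np.float64(-0.24)) 196 0.086; (np.float64(0.69), np.float64(-0.21)) 142 0.087; (np.float64(0.69), np.float64(-0.18)) 166 0.087; (np.float64(0.72), np.float64(-0.27)) 7 0.084; (np.float64(0.72), np.float64(-0.24)) 127 0.087; (np.float64(0.72), np.float64(-0.21)) 417 0.087; (np.float64(0.72), np.float64(-0.18)) 18 0.086;
```

View pics/crop0.png

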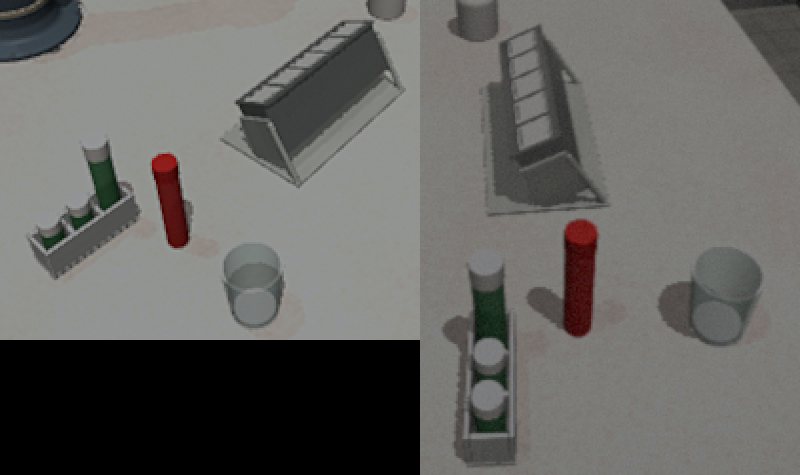

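```bash
cat > fit.py <<'E'
from h import *
from scipy.optimize import least_squares
def axes(yaw,lean=np.radians(25)):
    c,s=np.cos(yaw),np.sin(yaw); R=np.array([[c,-s,0],[s,c,0],[0,0,1]])
    ca,sa=np.cos(lean),np.sin(lean)
    return R@np.array([[ca,0,-sa],[0,1,0],[sa,0,ca]])
def fit(P):
    # P near the crate ; box sdf, trimmed
    def sdf(p,P):
        R=axes(p[3]); q=(P-p[:3])@R  # mouth frame
        q=q-[0,0,-.0425]; h=np.array([.027,.123,.0425]); d=abs(q)-h
        out=np.linalg.norm(np.maximum(d,0),axis=1); ins=np.minimum(d.max(1),0); return out+ins
    p=np.array([.555,.08,.1,0.1]); 
    for k in range(6):
        r=sdf(p,P); m=abs(r)<[.03,.02,.012,.008,.006,.005][k]
        p=least_squares(lambda p:sdf(p,P[m]),p,loss='soft_l1',f_scale=.002,diff_step=1e-5,x_scale=[.01,.01,.01,.1]).x
    r=sdf(p,P);m=abs(r)<.005
    return p,m.sum(),np.sqrt((r[m]**2).mean())
def cyl(P,c0,r):
    for k in range(5):
        e=np.hypot(P[:,0]-c0[0],P[:,1]-c0[1])-r; Q=P[abs(e)<[.012,.008,.005,.004,.004][k]]
        c0=least_squares(lambda c:np.hypot(Q[:,0]-c[0],Q[:,1]-c[1])-r,c0,loss='soft_l1',f_scale=.001).x
    return c0,len(Q)
E
python3 - <<'E'
from fit import *
pcs={n:np.load(f'pics/{n}_pc.npz') for n in('scene','side')}
for n in('scene','side','both'):
    P=np.vstack([pcs[k]['P'] for k in(pcs if n=='both' else [n])])
    m=(P[:,0]>.47)&(P[:,0]<.68)&(P[:,1]>-.08)&(P[:,1]<.25)&(P[:,2]>.03)
    p,k,r=fit(P[m]); print(n,'crate mouth',p.round(4),k,r)
    m=(abs(P[:,0]-.465)<.04)&(abs(P[:,1]+.225)<.04)
    Q=P[m]; cap=Q[(Q[:,2]>.13)&(Q[:,2]<.146)]; body=Q[(Q[:,2]>.06)&(Q[:,2]<.12)]; top=Q[Q[:,2]>.1485]
    print(' tube cap',cyl(cap,np.array([.465,-.225]),.016),'body',cyl(body,np.array([.465,-.225]),.015),'top',top.mean(0),len(top))
    m=(abs(P[:,0]-.56)<.05)&(abs(P[:,1]+.2)<.05)&(P[:,2]>.03)&(P[:,2]<.14)
    print(' red',cyl(P[m],np.array([.56,-.205]),.016))
    m=(abs(P[:,0]-.46)<.05)&(P[:,1]<-.18)&(P[:,2]>.047)&(P[:,2]<.054)
    R=P[m]; print(' rack rim',R.min(0).round(3),R.max(0).round(3))
    rr=cv2.minAreaRect((R[:,:2]*1000).astype(np.float32)); print(rr)
E
```

```text
scene crate mouth [ 0.5464  0.0975  0.0985 -0.081 ] 2554 0.0015626336250135944
 tube cap (array([ 0.45981177, -0.21984197]), 61) body (array([ 0.45956797, -0.21985428]), 210) top [ 0.46115065 -0.22126087  0.15006099] 82
 red (array([ 0.54960172, -0.19573871]), 367)
 rack rim [ 0.424 -0.328  0.047] [ 0.485 -0.197  0.054]
((454.69378662109375, -262.62249755859375), (130.3470458984375, 46.003719329833984), 82.39867401123047)
side crate mouth [ 0.5463  0.0952  0.0994 -0.0794] 2549 0.0016421715268428482
 tube cap (array([ 0.46002825, -0.22179807]), 116) body (array([ 0.45998928, -0.22185286]), 354) top [ 0.46017609 -0.22342043  0.15021921] 213
 red (array([ 0.55109133, -0.19750441]), 627)
 rack rim [ 0.424 -0.332  0.047] [ 0.484 -0.196  0.054]
((453.1741943359375, -264.27392578125), (131.73936462402344, 42.94953918457031), 81.69164276123047)
both crate mouth [ 0.5461  0.096   0.099  -0.0806] 5097 0.0016492657650068424
 tube cap (array([ 0.45980026, -0.22140966]), 177) body (array([ 0.45967199, -0.22145145]), 563) top [ 0.46044699 -0.22282014  0.15017524] 295
 red (array([ 0.55015049, -0.19697393]), 992)
 rack rim [ 0.424 -0.332  0.047] [ 0.485 -0.196  0.054]
((454.56903076171875, -263.8374328613281), (132.85336303710938, 46.026954650878906), 82.27352142333984)
```

```bash
cat > plan.py <<'E'
from fit import *
from scipy.spatial.transform import Rotation as Ro
M=np.array([.5462,.0960,.0990]); C=axes(-.0805)
def toolR(tilt_deg,yawY=None):
    # tool y along crate Y (or angle), tool z = down tilted about it
    Y=C[:,1] if yawY is None else np.array([np.cos(yawY),np.sin(yawY),0])
    z=Ro.from_rotvec(-np.radians(tilt_deg)*Y).apply([0,0,-1.]); return np.stack([np.cross(Y,z),Y,z],1)
def cpt(x,y,z): return M+C@np.array([x,y,z-85])/1000
def tcp_for(pt,R,ahead): return pt-R[:,2]*ahead
def to(pos,R,rows):
    s=env.state(); d=(pos-s['tcp_pos'])/.1/rows; w=(Ro.from_matrix(R)*Ro.from_quat(s['eef_rot']).inv()).as_rotvec()/np.pi
    print('t',round(s['t'],2),'at',s['tcp_pos'].round(4),'to',pos.round(4),'F',s['ft_force'].round(2),'w',round(s['width'],4))
    print('per row xyz',d.round(3),'rot total',w.round(4),'per row',(w/rows).round(4),'deg/row',np.linalg.norm(w)*180/rows)
E
python3 - <<'E'
from plan import *
print(C.round(4)); R=toolR(25)
for y in(96,48,0,-48,-96): print(y,tcp_for(cpt(-6,y,105),R,.173).round(4),cpt(-6,y,85).round(4))
to(tcp_for(cpt(-6,96,115),R,.173),R,18)
E
```

```text
[[ 0.9034  0.0804 -0.4212]
 [-0.0729  0.9968  0.034 ]
 [ 0.4226  0.      0.9063]]
96 [0.4672 0.1987 0.2714] [0.5485 0.1921 0.0965]
48 [0.4633 0.1508 0.2714] [0.5446 0.1443 0.0965]
0 [0.4595 0.103  0.2714] [0.5408 0.0964 0.0965]
-48 [0.4556 0.0552 0.2714] [0.5369 0.0486 0.0965]
-96 [0.4518 0.0073 0.2714] [0.5331 0.0007 0.0965]
t 0.15 at [0.2192 0.6383 0.4039] to [0.463  0.199  0.2804] F [-0.36  0.36 -0.2 ] w 0.0854
per row xyz [ 0.135 -0.244 -0.069] rot total [-0.028  -0.1364  0.0785] per row [-0.0016 -0.0076  0.0044] deg/row 1.5984037394241468
```

Call:
step_arm(increments=[{"x":0.14,"y":-0.3,"z":-0.02,"rx":-0.002,"ry":-0.01,"rz":0.006,"claw":-1},{"x":0.14,"y":-0.3,"z":-0.02,"rx":-0.002,"ry":-0.01,"rz":0.006,"claw":-1},{"x":0.14,"y":-0.3,"z":-0.02,"rx":-0.002,"ry":-0.01,"rz":0.006,"claw":-1},{"x":0.14,"y":-0.3,"z":-0.02,"rx":-0.002,"ry":-0.01,"rz":0.006,"claw":-1},{"x":0.14,"y":-0.3,"z":-0.02,"rx":-0.002,"ry":-0.01,"rz":0.006,"claw":-1},{"x":0.14,"y":-0.3,"z":-0.02,"rx":-0.002,"ry":-0.01,"rz":0.006,"claw":-1},{"x":0.14,"y":-0.3,"z":-0.02,"rx":-0.002,"ry":-0.01,"rz":0.006,"claw":-1},{"x":0.14,"y":-0.3,"z":-0.02,"rx":-0.002,"ry":-0.01,"rz":0.006,"claw":-1},{"x":0.14,"y":-0.3,"z":-0.02,"rx":-0.002,"ry":-0.01,"rz":0.006,"claw":-1},{"x":0.14,"y":-0.3,"z":-0.02,"rx":-0.002,"ry":-0.01,"rz":0.006,"claw":-1}])

```text
t: 0.98
tcp_pos: [0.3595, 0.3368, 0.3845]
eef_rot: [0.069, 0.985, -0.005, 0.16]
ft_force: [1.0, 0.1, 0.4]
width: -0.0001
```

Run:
```python
from plan import *
R=toolR(25)
to(tcp_for(cpt(-6,96,105),R,.173),R,10)
print(env.state()['joint_positions'].round(3))
```

```text
t 0.98 at [0.3595 0.3368 0.3845] to [0.4672 0.1987 0.2714] F [1.02 0.1  0.4 ] w -0.0001
per row xyz [ 0.108 -0.138 -0.113] rot total [-0.0077 -0.0361  0.0179] per row [-0.0008 -0.0036  0.0018] deg/row 0.7384972784950855
[-1.006  0.155  0.106  2.048  0.358  0.797  0.295]
```

Call:
step_arm(increments=[{"x":0.108,"y":-0.14,"z":-0.09,"rx":-0.0008,"ry":-0.0036,"rz":0.0018},{"x":0.108,"y":-0.14,"z":-0.09,"rx":-0.0008,"ry":-0.0036,"rz":0.0018},{"x":0.108,"y":-0.14,"z":-0.1,"rx":-0.0008,"ry":-0.0036,"rz":0.0018},{"x":0.108,"y":-0.14,"z":-0.12,"rx":-0.0008,"ry":-0.0036,"rz":0.0018},{"x":0.108,"y":-0.14,"z":-0.12,"rx":-0.0008,"ry":-0.0036,"rz":0.0018},{"x":0.108,"y":-0.14,"z":-0.12,"rx":-0.0008,"ry":-0.0036,"rz":0.0018},{"x":0.108,"y":-0.14,"z":-0.12,"rx":-0.0008,"ry":-0.0036,"rz":0.0018},{"x":0.108,"y":-0.14,"z":-0.12,"rx":-0.0008,"ry":-0.0036,"rz":0.0018},{"x":0.108,"y":-0.13,"z":-0.12,"rx":-0.0008,"ry":-0.0036,"rz":0.0018},{"x":0.108,"y":-0.13,"z":-0.12,"rx":-0.0008,"ry":-0.0036,"rz":0.0018}])

```text
invalid input at $.increments[0]: expected keys rx, ry, rz, x, y, z, claw
```

Run:
```python
from plan import *
R=toolR(25)
print(env.state()['joint_positions'].round(3))
d=snap('side','side1');d2=snap('scene','scene1')
to(tcp_for(cpt(-6,96,88),R,.173),R,10)
a=cv2.resize(d['img'][100:300,180:340],None,fx=2.5,fy=2.5);b=cv2.resize(d2['img'][100:300,180:340],None,fx=2.5,fy=2.5)
cv2.imwrite('pics/c1.png',np.hstack([a,b])[...,::-1])
```

```text
[-1.006  0.155  0.106  2.048  0.358  0.797  0.295]
t 1.08 at [0.3611 0.3329 0.3841] to [0.4744 0.1981 0.256 ] F [0.34 0.27 0.28] w 0.0001
per row xyz [ 0.113 -0.135 -0.128] rot total [-0.0068 -0.0365  0.0212] per row [-0.0007 -0.0037  0.0021] deg/row 0.7694361095508239
```

View pics/c1.png

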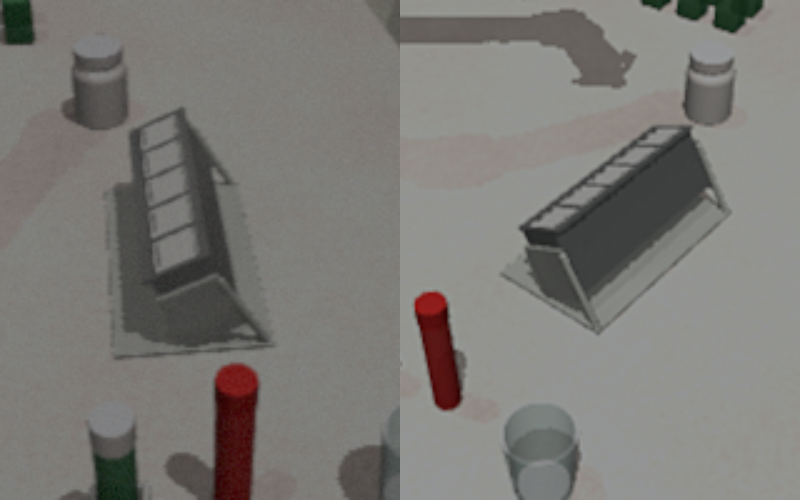

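The move call was refused because its rows lacked `claw`. Nothing moved, so I'm sending it again with all the keys.

Call:
step_arm(increments=[{"x":0.106,"y":-0.135,"z":-0.09,"rx":-0.0007,"ry":-0.0037,"rz":0.002,"claw":-1},{"x":0.106,"y":-0.135,"z":-0.1,"rx":-0.0007,"ry":-0.0037,"rz":0.002,"claw":-1},{"x":0.106,"y":-0.135,"z":-0.11,"rx":-0.0007,"ry":-0.0037,"rz":0.002,"claw":-1},{"x":0.106,"y":-0.135,"z":-0.12,"rx":-0.0007,"ry":-0.0037,"rz":0.002,"claw":-1},{"x":0.106,"y":-0.135,"z":-0.12,"rx":-0.0007,"ry":-0.0037,"rz":0.002,"claw":-1},{"x":0.106,"y":-0.135,"z":-0.12,"rx":-0.0007,"ry":-0.0037,"rz":0.002,"claw":-1},{"x":0.106,"y":-0.135,"z":-0.12,"rx":-0.0007,"ry":-0.0037,"rz":0.002,"claw":-1},{"x":0.106,"y":-0.135,"z":-0.12,"rx":-0.0007,"ry":-0.0037,"rz":0.002,"claw":-1},{"x":0.106,"y":-0.135,"z":-0.12,"rx":-0.0007,"ry":-0.0037,"rz":0.002,"claw":-1},{"x":0.106,"y":-0.135,"z":-0.11,"rx":-0.0007,"ry":-0.0037,"rz":0.002,"claw":-1}])

```text
t: 1.92
tcp_pos: [0.4655, 0.2034, 0.271]
eef_rot: [0.036, 0.975, -0.007, 0.217]
ft_force: [0.7, 0.1, 0.1]
width: 0.0002
```

Run:
```python
from plan import *
R=toolR(25)
print(env.state()['joint_positions'].round(3))
d=snap('side','side1');d2=snap('scene','scene1')
to(tcp_for(cpt(-6,96,86),R,.173),R,10)
a=cv2.resize(d['img'][100:300,180:340],None,fx=2.5,fy=2.5);b=cv2.resize(d2['img'][100:300,180:340],None,fx=2.5,fy=2.5)
cv2.imwrite('pics/c2.png',np.hstack([a,b])[...,::-1])
```

```text
[-0.777  0.326  0.26   2.185  0.543  0.322  0.46 ]
t 2.02 at [0.4657 0.2012 0.2701] to [0.4752 0.198  0.2542] F [ 0.02 -0.54  0.07] w 0.0001
per row xyz [ 0.01  -0.003 -0.016] rot total [ 0.0003 -0.0004 -0.0003] per row [ 0. -0. -0.] deg/row 0.010757878890555206
```

View pics/c2.png

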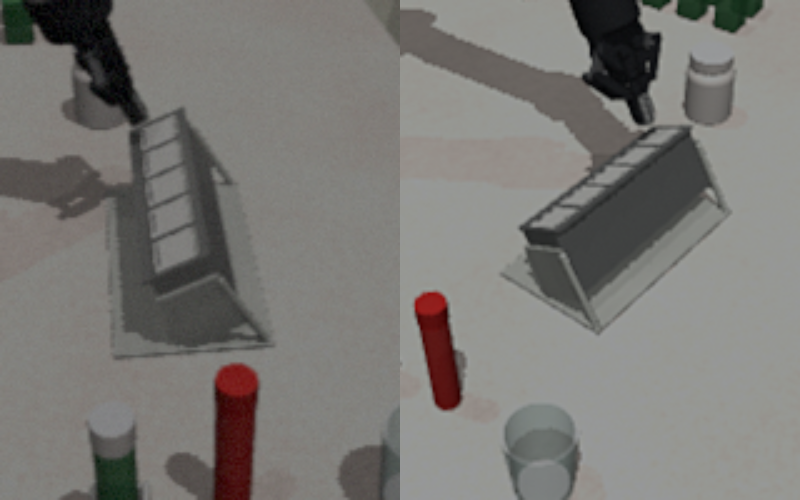

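Call:
step_arm(increments=[{"x":0.012,"y":-0.004,"z":-0.02,"rx":0,"ry":0,"rz":0,"claw":-1},{"x":0.012,"y":-0.004,"z":-0.02,"rx":0,"ry":0,"rz":0,"claw":-1},{"x":0.012,"y":-0.004,"z":-0.02,"rx":0,"ry":0,"rz":0,"claw":-1},{"x":0.012,"y":-0.004,"z":-0.02,"rx":0,"ry":0,"rz":0,"claw":-1},{"x":0.012,"y":-0.004,"z":-0.02,"rx":0,"ry":0,"rz":0,"claw":-1},{"x":0.012,"y":-0.004,"z":-0.02,"rx":0,"ry":0,"rz":0,"claw":-1},{"x":0.012,"y":-0.004,"z":-0.02,"rx":0,"ry":0,"rz":0,"claw":-1},{"x":0.012,"y":-0.004,"z":-0.02,"rx":0,"ry":0,"rz":0,"claw":-1},{"x":0,"y":0,"z":0,"rx":0,"ry":0,"rz":0,"claw":-1},{"x":0,"y":0,"z":0,"rx":0,"ry":0,"rz":0,"claw":-1}])

```text
t: 2.85
tcp_pos: [0.4748, 0.2002, 0.2556]
eef_rot: [0.037, 0.975, -0.007, 0.217]
ft_force: [-0.1, 0.6, -0.2]
width: 0.0001
```

Call:
step_arm(increments=[{"x":0.004,"y":0,"z":-0.009,"rx":0,"ry":0,"rz":0,"claw":-1},{"x":0.004,"y":0,"z":-0.009,"rx":0,"ry":0,"rz":0,"claw":-1},{"x":0.004,"y":0,"z":-0.009,"rx":0,"ry":0,"rz":0,"claw":-1},{"x":0,"y":0,"z":0,"rx":0,"ry":0,"rz":0,"claw":-1},{"x":0,"y":0,"z":0,"rx":0,"ry":0,"rz":0,"claw":-1},{"x":0,"y":0,"z":0,"rx":0,"ry":0,"rz":0,"claw":-1},{"x":0,"y":0,"z":0,"rx":0,"ry":0,"rz":0,"claw":-1},{"x":0,"y":0,"z":0,"rx":0,"ry":0,"rz":0,"claw":-1},{"x":0,"y":0,"z":0,"rx":0,"ry":0,"rz":0,"claw":-1},{"x":0,"y":0,"z":0,"rx":0,"ry":0,"rz":0,"claw":-1}])

```text
t: 3.68
tcp_pos: [0.476, 0.2002, 0.2531]
eef_rot: [0.037, 0.975, -0.007, 0.217]
ft_force: [-0.1, -0.4, 0.5]
width: 0.0
```

```bash
cat >> plan.py <<'E'
def where(ahead=.173):
    s=env.state(); R=Ro.from_quat(s['eef_rot']).as_matrix(); p=s['tcp_pos']+R[:,2]*ahead
    q=C.T@(p-M)*1000+[0,0,85]; print('t',round(s['t'],2),'point in crate mm',q.round(1),'F crate',(C.T@s['ft_force']).round(2),'j',s['joint_positions'].round(2),'w',round(s['width'],4))
E
python3 -c "
from plan import *
where()"
```

```text
t 3.68 point in crate mm [-5.6 99.1 84.8] F crate [ 0.15 -0.37  0.5 ] j [-0.76  0.37  0.27  2.18  0.56  0.28  0.45] w 0.0
```

Call:
step_arm(increments=[{"x":0.004,"y":-0.005,"z":-0.009,"rx":0,"ry":0,"rz":0,"claw":-1},{"x":0.004,"y":-0.005,"z":-0.009,"rx":0,"ry":0,"rz":0,"claw":-1},{"x":0.004,"y":-0.005,"z":-0.009,"rx":0,"ry":0,"rz":0,"claw":-1},{"x":0,"y":0,"z":0,"rx":0,"ry":0,"rz":0,"claw":-1},{"x":0,"y":0,"z":0,"rx":0,"ry":0,"rz":0,"claw":-1},{"x":0,"y":0,"z":0,"rx":0,"ry":0,"rz":0,"claw":-1},{"x":0,"y":0,"z":0,"rx":0,"ry":0,"rz":0,"claw":-1},{"x":0,"y":0,"z":0,"rx":0,"ry":0,"rz":0,"claw":-1},{"x":0,"y":0,"z":0,"rx":0,"ry":0,"rz":0,"claw":-1},{"x":0,"y":0,"z":0,"rx":0,"ry":0,"rz":0,"claw":-1}])

```text
t: 4.52
tcp_pos: [0.4768, 0.1995, 0.2511]
eef_rot: [0.036, 0.975, -0.006, 0.217]
ft_force: [-7.6, 0.7, 11.2]
width: -0.0002
```

```bash
python3 -c "
from plan import *
where()"
```

```text
t 4.52 point in crate mm [-5.6 98.7 82.6] F crate [-2.16  0.13 13.38] j [-0.76  0.37  0.27  2.18  0.56  0.27  0.45] w -0.0002
```

Run:
```python
from plan import *
R=toolR(18)
print('lift', (C[:,2]*.06).round(3))
to(tcp_for(cpt(-6,48,89),R,.173),R,7)
```

```text
lift [-0.025  0.002  0.054]
t 4.52 at [0.4768 0.1995 0.2511] to [0.4897 0.1487 0.2646] F [-7.57  0.74 11.21] w -0.0002
per row xyz [ 0.018 -0.073  0.019] rot total [ 0.0017  0.0395 -0.0021] per row [ 0.0002  0.0056 -0.0003] deg/row 1.0177612296274439
```

Call:
step_arm(increments=[{"x":-0.012,"y":0,"z":0.03,"rx":0,"ry":0,"rz":0,"claw":-1},{"x":-0.012,"y":0,"z":0.03,"rx":0,"ry":0,"rz":0,"claw":-1},{"x":0.025,"y":-0.085,"z":0.013,"rx":0.0003,"ry":0.0066,"rz":-0.0003,"claw":-1},{"x":0.025,"y":-0.085,"z":0.013,"rx":0.0003,"ry":0.0066,"rz":-0.0003,"claw":-1},{"x":0.025,"y":-0.085,"z":0.013,"rx":0.0003,"ry":0.0066,"rz":-0.0003,"claw":-1},{"x":0.025,"y":-0.085,"z":0.013,"rx":0.0003,"ry":0.0066,"rz":-0.0003,"claw":-1},{"x":0.025,"y":-0.085,"z":0.013,"rx":0.0003,"ry":0.0066,"rz":-0.0003,"claw":-1},{"x":0.025,"y":-0.085,"z":0.013,"rx":0.0003,"ry":0.0066,"rz":-0.0003,"claw":-1},{"x":0,"y":0,"z":0,"rx":0,"ry":0,"rz":0,"claw":-1},{"x":0,"y":0,"z":0,"rx":0,"ry":0,"rz":0,"claw":-1}])

```text
t: 5.35
tcp_pos: [0.49, 0.1469, 0.2641]
eef_rot: [0.041, 0.987, -0.007, 0.156]
ft_force: [1.0, 0.7, -0.4]
width: 0.0002
```

Run:
```python
from plan import *
where()
R=toolR(18); to(tcp_for(cpt(-6,48,82.5),R,.173),R,7)
```

```text
t 5.35 point in crate mm [-5.9 45.9 88.3] F crate [ 0.65  0.79 -0.72] j [-0.45  0.34  0.04  2.14  0.35  0.4   0.77] w 0.0002
t 5.35 at [0.49   0.1469 0.2641] to [0.4924 0.1485 0.2587] F [ 0.95  0.71 -0.38] w 0.0002
per row xyz [ 0.003  0.002 -0.008] rot total [ 0.0004 -0.0003  0.0007] per row [ 0.0001 -0.      0.0001] deg/row 0.022576760230757976
```

Call:
step_arm(increments=[{"x":0.003,"y":0.002,"z":-0.008,"rx":0,"ry":0,"rz":0,"claw":-1},{"x":0.003,"y":0.002,"z":-0.008,"rx":0,"ry":0,"rz":0,"claw":-1},{"x":0.003,"y":0.002,"z":-0.008,"rx":0,"ry":0,"rz":0,"claw":-1},{"x":0.003,"y":0.002,"z":-0.008,"rx":0,"ry":0,"rz":0,"claw":-1},{"x":0.003,"y":0.002,"z":-0.008,"rx":0,"ry":0,"rz":0,"claw":-1},{"x":0.003,"y":0.002,"z":-0.008,"rx":0,"ry":0,"rz":0,"claw":-1},{"x":0.003,"y":0.002,"z":-0.008,"rx":0,"ry":0,"rz":0,"claw":-1},{"x":0.002,"y":0,"z":-0.004,"rx":0,"ry":0,"rz":0,"claw":-1},{"x":0,"y":0,"z":0,"rx":0,"ry":0,"rz":0,"claw":-1},{"x":0,"y":0,"z":0,"rx":0,"ry":0,"rz":0,"claw":-1}])

```text
t: 6.18
tcp_pos: [0.4921, 0.1491, 0.2581]
eef_rot: [0.04, 0.987, -0.007, 0.156]
ft_force: [-1.0, -0.1, 1.2]
width: -0.0001
```

Run:
```python
from plan import *
where()
R=toolR(18); to(tcp_for(cpt(-6,0,89),R,.173),R,7)
```

```text
t 6.18 point in crate mm [-6.8 48.4 82.1] F crate [-0.39 -0.19  1.46] j [-0.45  0.36  0.05  2.14  0.35  0.39  0.77] w -0.0001
t 6.18 at [0.4921 0.1491 0.2581] to [0.4858 0.1009 0.2646] F [-0.98 -0.11  1.16] w -0.0001
per row xyz [-0.009 -0.069  0.009] rot total [ 0.0004 -0.0004  0.0001] per row [ 0.0001 -0.0001  0.    ] deg/row 0.015280555418279707
```

Call:
step_arm(increments=[{"x":0.004,"y":0,"z":-0.009,"rx":0,"ry":0,"rz":0,"claw":-1},{"x":0.004,"y":0,"z":-0.009,"rx":0,"ry":0,"rz":0,"claw":-1},{"x":0.004,"y":0,"z":-0.009,"rx":0,"ry":0,"rz":0,"claw":-1},{"x":0,"y":0,"z":0,"rx":0,"ry":0,"rz":0,"claw":-1},{"x":0,"y":0,"z":0,"rx":0,"ry":0,"rz":0,"claw":-1},{"x":0,"y":0,"z":0,"rx":0,"ry":0,"rz":0,"claw":-1},{"x":0,"y":0,"z":0,"rx":0,"ry":0,"rz":0,"claw":-1},{"x":0,"y":0,"z":0,"rx":0,"ry":0,"rz":0,"claw":-1},{"x":0,"y":0,"z":0,"rx":0,"ry":0,"rz":0,"claw":-1},{"x":0,"y":0,"z":0,"rx":0,"ry":0,"rz":0,"claw":-1}])

```text
t: 7.02
tcp_pos: [0.4933, 0.1492, 0.2555]
eef_rot: [0.04, 0.987, -0.007, 0.156]
ft_force: [-0.0, -0.5, 1.9]
width: 0.0
```

Run:
```python
from plan import *
where()
R=toolR(18); to(tcp_for(cpt(-6,0,89),R,.173),R,7)
```

```text
t 7.02 point in crate mm [-6.7 48.6 79.2] F crate [ 0.79 -0.48  1.73] j [-0.45  0.36  0.05  2.14  0.35  0.38  0.77] w 0.0
t 7.02 at [0.4933 0.1492 0.2555] to [0.4858 0.1009 0.2646] F [-0.05 -0.48  1.9 ] w 0.0
per row xyz [-0.011 -0.069  0.013] rot total [ 0.0004 -0.0003  0.    ] per row [ 0.0001 -0.      0.    ] deg/row 0.012342200491231288
```

Cell 3 (y = +48) is giving way: only about 1.7 N at 6 mm below the mouth. I'll push it past a centimetre.

Call:
step_arm(increments=[{"x":0.007,"y":0,"z":-0.015,"rx":0,"ry":0,"rz":0,"claw":-1},{"x":0.007,"y":0,"z":-0.015,"rx":0,"ry":0,"rz":0,"claw":-1},{"x":0.007,"y":0,"z":-0.015,"rx":0,"ry":0,"rz":0,"claw":-1},{"x":0.007,"y":0,"z":-0.015,"rx":0,"ry":0,"rz":0,"claw":-1},{"x":0.007,"y":0,"z":-0.015,"rx":0,"ry":0,"rz":0,"claw":-1},{"x":0.007,"y":0,"z":-0.015,"rx":0,"ry":0,"rz":0,"claw":-1},{"x":0,"y":0,"z":0,"rx":0,"ry":0,"rz":0,"claw":-1},{"x":0,"y":0,"z":0,"rx":0,"ry":0,"rz":0,"claw":-1},{"x":0,"y":0,"z":0,"rx":0,"ry":0,"rz":0,"claw":-1},{"x":0,"y":0,"z":0,"rx":0,"ry":0,"rz":0,"claw":-1}])

```text
t: 7.85
tcp_pos: [0.4972, 0.1492, 0.2462]
eef_rot: [0.04, 0.987, -0.007, 0.155]
ft_force: [-1.4, 0.8, 0.0]
width: -0.0002
```

Run:
```python
from plan import *
where()
d=snap('side','side3');cv2.imwrite('pics/c3.png',cv2.resize(d['img'][100:300,180:340],None,fx=3,fy=3)[...,::-1])
```

```text
t 7.85 point in crate mm [-7.4 48.8 69.2] F crate [-1.31  0.66  0.63] j [-0.45  0.38  0.05  2.14  0.36  0.37  0.76] w -0.0002
```

View pics/c3.png

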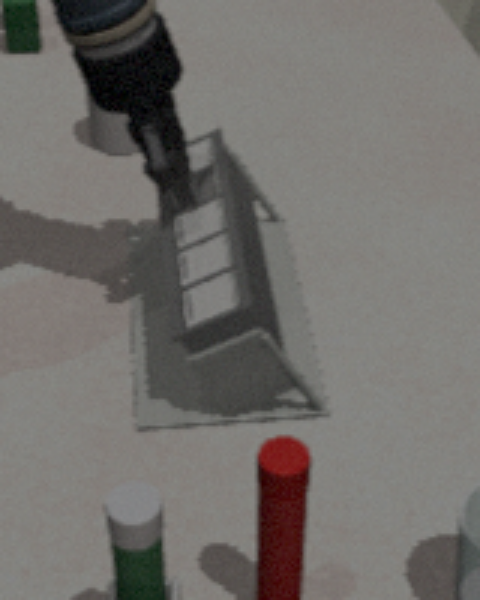

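The probe is 16 mm deep in cell 3 at under 2 N, and the picture shows the fingers at (180,200) in the second cell from the top, so cell 3 is the empty one. Next I'll lift out and go to the tube.

```bash
cat >> plan.py <<'E'
T=np.array([.460,-.221]); RG=toolR(-12); RP=toolR(13)
E
python3 - <<'E'
from plan import *
s=env.state();print(s['tcp_pos'])
print('RG z',RG[:,2])
G=np.r_[T,.115]; print('grasp tcp',tcp_for(G,RG,.155),'pre',tcp_for(G+[0,0,.07],RG,.155))
to(tcp_for(G+[0,0,.07],RG,.155),RG,17)
E
```

```text
[0.49716108 0.14917753 0.24622325]
RG z [-0.20723839  0.01671882 -0.9781476 ]
grasp tcp [ 0.49212195 -0.22359142  0.26661288] pre [ 0.49212195 -0.22359142  0.33661288]
t 7.9 at [0.4972 0.1492 0.2462] to [ 0.4921 -0.2236  0.3366] F [-0.98  0.92 -0.12] w -0.0002
per row xyz [-0.003 -0.219  0.053] rot total [ 1.390e-02  1.655e-01 -1.000e-04] per row [ 0.0008  0.0097 -0.    ] deg/row 1.758323204486951
```

Call:
step_arm(increments=[{"x":-0.07,"y":0.006,"z":0.15,"rx":0,"ry":0,"rz":0,"claw":-1},{"x":-0.07,"y":0.006,"z":0.15,"rx":0,"ry":0,"rz":0,"claw":-1},{"x":-0.07,"y":0.006,"z":0.15,"rx":0,"ry":0,"rz":0,"claw":-1},{"x":0,"y":0,"z":0.2,"rx":0.001,"ry":0.012,"rz":0,"claw":1},{"x":0.02,"y":-0.25,"z":0.15,"rx":0.001,"ry":0.012,"rz":0,"claw":1},{"x":0.02,"y":-0.3,"z":0.05,"rx":0.001,"ry":0.012,"rz":0,"claw":1},{"x":0.02,"y":-0.3,"z":0,"rx":0.001,"ry":0.012,"rz":0,"claw":1},{"x":0.02,"y":-0.3,"z":0,"rx":0.001,"ry":0.012,"rz":0,"claw":1},{"x":0.02,"y":-0.3,"z":0,"rx":0.001,"ry":0.012,"rz":0,"claw":1},{"x":0.02,"y":-0.3,"z":0,"rx":0.001,"ry":0.012,"rz":0,"claw":1}])

```text
t: 8.73
tcp_pos: [0.4884, -0.0258, 0.3318]
eef_rot: [0.04, 0.999, -0.001, 0.024]
ft_force: [0.6, -0.0, 0.1]
width: 0.0831
```

Run:
```python
from plan import *
G=np.r_[T,.115]; where()
to(tcp_for(G+[0,0,.07],RG,.155),RG,8)
```

```text
t 8.73 point in crate mm [ -10.5 -126.1  156.1] F crate [ 0.63  0.04 -0.17] j [-0.03  0.24 -0.    2.06  0.01  0.79  1.45] w 0.0831
t 8.73 at [ 0.4884 -0.0258  0.3318] to [ 0.4921 -0.2236  0.3366] F [ 0.65 -0.01  0.11] w 0.0831
per row xyz [ 0.005 -0.247  0.006] rot total [0.0067 0.0816 0.    ] per row [0.0008 0.0102 0.    ] deg/row 1.8414346468603677
```

Call:
step_arm(increments=[{"x":0.005,"y":-0.25,"z":0.01,"rx":0.0008,"ry":0.0102,"rz":0,"claw":1},{"x":0.005,"y":-0.25,"z":0.01,"rx":0.0008,"ry":0.0102,"rz":0,"claw":1},{"x":0.005,"y":-0.25,"z":0.01,"rx":0.0008,"ry":0.0102,"rz":0,"claw":1},{"x":0.005,"y":-0.25,"z":0.01,"rx":0.0008,"ry":0.0102,"rz":0,"claw":1},{"x":0.005,"y":-0.25,"z":0.01,"rx":0.0008,"ry":0.0102,"rz":0,"claw":1},{"x":0.005,"y":-0.25,"z":0,"rx":0.0008,"ry":0.0102,"rz":0,"claw":1},{"x":0.005,"y":-0.25,"z":0,"rx":0.0008,"ry":0.0102,"rz":0,"claw":1},{"x":0.005,"y":-0.228,"z":0,"rx":0.0008,"ry":0.0102,"rz":0,"claw":1},{"x":0,"y":0,"z":0,"rx":0,"ry":0,"rz":0,"claw":1},{"x":0,"y":0,"z":0,"rx":0,"ry":0,"rz":0,"claw":1}])

```text
t: 9.57
tcp_pos: [0.4923, -0.2233, 0.3363]
eef_rot: [0.041, 0.994, 0.003, -0.104]
ft_force: [-0.2, 0.4, -0.1]
width: 0.0849
```

Run:
```python
from plan import *
G=np.r_[T,.115]; where()
d=snap('wrist','w4'); e=snap('side','s4')
W=world(d); cap=W[(abs(W[...,0]-.46)<.03)&(abs(W[...,1]+.22)<.03)&(W[...,2]>.144)&(W[...,2]<.156)]
print(len(cap)); 
if len(cap): print(cap.mean(0),cv2.minEnclosingCircle((cap[:,:2]*1000).astype(np.float32)))
to(tcp_for(G,RG,.155),RG,8)
cv2.imwrite('pics/c4.png',np.hstack([d['img'],cv2.resize(e['img'][150:380,180:360],(300,384))])[:, :800][...,::-1])
```

```text
t 9.57 point in crate mm [ -29.1 -322.8  173.6] F crate [-0.28  0.4  -0.01] j [0.24 0.37 0.11 1.88 0.02 1.1  1.83] w 0.0849
1931
[ 0.46043352 -0.22206364  0.15142201] ((461.0741271972656, -222.0272216796875), 15.986679077148438)
t 9.67 at [ 0.4926 -0.2211  0.3363] to [ 0.4921 -0.2236  0.2666] F [0.72 0.23 0.18] w 0.0855
per row xyz [-0.001 -0.003 -0.087] rot total [ 0.0002  0.0002 -0.0004] per row [ 0.  0. -0.] deg/row 0.010399409222232923
```

View pics/c4.png

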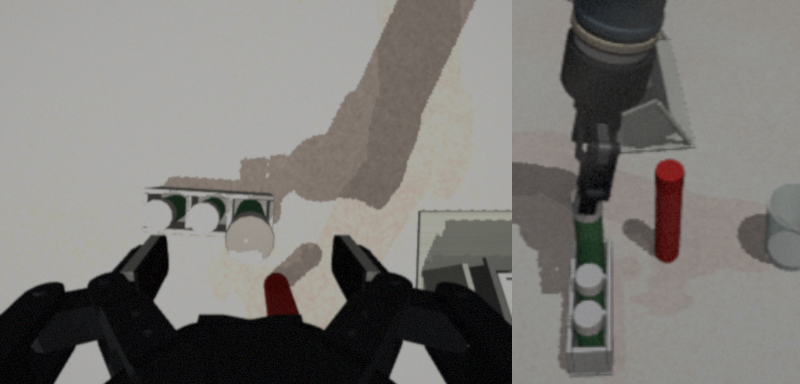

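Call:
step_arm(increments=[{"x":0,"y":-0.005,"z":-0.08,"rx":0,"ry":0,"rz":0,"claw":1},{"x":0,"y":-0.005,"z":-0.08,"rx":0,"ry":0,"rz":0,"claw":1},{"x":0,"y":-0.005,"z":-0.08,"rx":0,"ry":0,"rz":0,"claw":1},{"x":0,"y":-0.005,"z":-0.08,"rx":0,"ry":0,"rz":0,"claw":1},{"x":0,"y":-0.005,"z":-0.08,"rx":0,"ry":0,"rz":0,"claw":1},{"x":0,"y":-0.005,"z":-0.08,"rx":0,"ry":0,"rz":0,"claw":1},{"x":0,"y":0,"z":-0.08,"rx":0,"ry":0,"rz":0,"claw":1},{"x":0,"y":0,"z":-0.08,"rx":0,"ry":0,"rz":0,"claw":1},{"x":0,"y":0,"z":-0.056,"rx":0,"ry":0,"rz":0,"claw":1},{"x":0,"y":0,"z":0,"rx":0,"ry":0,"rz":0,"claw":1}])

```text
t: 10.5
tcp_pos: [0.4921, -0.2247, 0.2654]
eef_rot: [0.04, 0.994, 0.004, -0.105]
ft_force: [1.0, 0.1, 0.6]
width: 0.0857
```

Run:
```python
from plan import *
G=np.r_[.4607,-.222,.115]; where()
to(tcp_for(G,RG,.155),RG,1)
e=snap('side','s5'); f=snap('scene','sc5')
cv2.imwrite('pics/c5.png',np.hstack([cv2.resize(f['img'][170:300,90:240],(450,390)),cv2.resize(e['img'][200:380,190:310],(260,390))])[...,::-1])
```

```text
t 10.5 point in crate mm [ -59.5 -324.1  109.7] F crate [1.14 0.21 0.17] j [0.25 0.46 0.11 1.93 0.01 0.96 1.84] w 0.0857
t 10.5 at [ 0.4921 -0.2247  0.2654] to [ 0.4928 -0.2246  0.2666] F [0.98 0.13 0.63] w 0.0857
per row xyz [0.007 0.001 0.012] rot total [ 0.0001 -0.0006 -0.0001] per row [ 0.0001 -0.0006 -0.0001] deg/row 0.11216142108121929
```

View pics/c5.png

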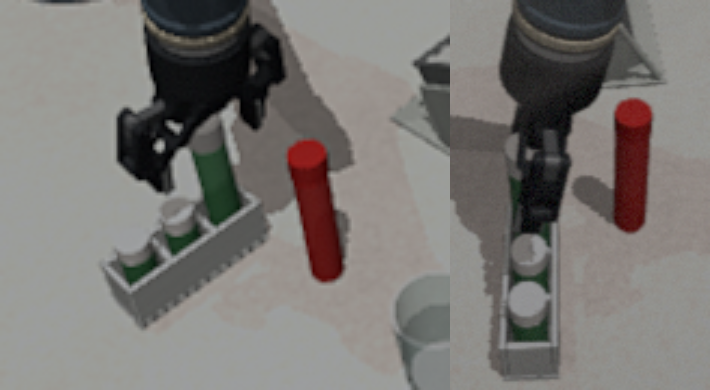

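Call:
step_arm(increments=[{"x":0,"y":0,"z":0,"rx":0,"ry":0,"rz":0,"claw":-1},{"x":0,"y":0,"z":0,"rx":0,"ry":0,"rz":0,"claw":-1},{"x":0,"y":0,"z":0,"rx":0,"ry":0,"rz":0,"claw":-1},{"x":0,"y":0,"z":0,"rx":0,"ry":0,"rz":0,"claw":-1},{"x":0,"y":0,"z":0,"rx":0,"ry":0,"rz":0,"claw":-1},{"x":0,"y":0,"z":0,"rx":0,"ry":0,"rz":0,"claw":-1},{"x":0,"y":0,"z":0,"rx":0,"ry":0,"rz":0,"claw":-1},{"x":0,"y":0,"z":0,"rx":0,"ry":0,"rz":0,"claw":-1},{"x":0,"y":0,"z":0,"rx":0,"ry":0,"rz":0,"claw":-1},{"x":0,"y":0,"z":0,"rx":0,"ry":0,"rz":0,"claw":-1}], squeeze=30)

```text
t: 11.43
tcp_pos: [0.4927, -0.2249, 0.2672]
eef_rot: [0.04, 0.994, 0.004, -0.104]
ft_force: [0.7, 0.7, 5.2]
width: 0.0311
```

Call:
step_arm(increments=[{"x":0,"y":0,"z":0.03,"rx":0,"ry":0,"rz":0,"claw":-1},{"x":0,"y":0,"z":0.06,"rx":0,"ry":0,"rz":0,"claw":-1},{"x":0,"y":0,"z":0.1,"rx":0,"ry":0,"rz":0,"claw":-1},{"x":0,"y":0,"z":0.15,"rx":0,"ry":0,"rz":0,"claw":-1},{"x":0,"y":0,"z":0.2,"rx":0,"ry":0,"rz":0,"claw":-1},{"x":0,"y":0,"z":0.2,"rx":0,"ry":0,"rz":0,"claw":-1},{"x":0,"y":0,"z":0.2,"rx":0,"ry":0,"rz":0,"claw":-1},{"x":0,"y":0,"z":0.2,"rx":0,"ry":0,"rz":0,"claw":-1},{"x":0,"y":0,"z":0.2,"rx":0,"ry":0,"rz":0,"claw":-1},{"x":0,"y":0,"z":0.1,"rx":0,"ry":0,"rz":0,"claw":-1}])

```text
t: 12.27
tcp_pos: [0.4926, -0.2251, 0.4139]
eef_rot: [0.04, 0.994, 0.003, -0.102]
ft_force: [0.2, -0.6, -1.0]
width: 0.0308
```

Run:
```python
from plan import *
where(.155)
e=snap('side','s6'); f=snap('scene','sc6')
cv2.imwrite('pics/c6.png',np.hstack([cv2.resize(f['img'][120:300,90:270],(400,400)),cv2.resize(e['img'][130:330,180:380],(400,400))])[...,::-1])
for n,d in(('sc',f),('si',e)):
    W=world(d);c=d['img'].astype(int); m=(abs(W[...,0]-.46)<.04)&(abs(W[...,1]+.22)<.04)&(W[...,2]>.09)&(W[...,2]<.30)&(c[...,1]>c[...,0]+15)
    P=W[m]; print(n,len(P), 'green z',P[:,2].min(),P[:,2].max())
    for a,b in((.13,.17),(.18,.22)):
        Q=P[(P[:,2]>a)&(P[:,2]<b)]; print(cyl(Q,np.array([.46,-.222]),.015) if len(Q)>10 else len(Q))
s=env.state(); Rr=Ro.from_quat(s['eef_rot']).as_matrix(); print('grasp pt',s['tcp_pos']+Rr[:,2]*.155)
```

```text
t 12.27 point in crate mm [  15.4 -324.7  257.8] F crate [-0.17 -0.62 -1.01] j [0.24 0.29 0.12 1.79 0.03 1.26 1.84] w 0.0308
sc 449 green z 0.1563398922279743 0.27612166021631657
(array([ 0.46117157, -0.2206509 ]), 45)
(array([ 0.46096567, -0.22079848]), 153)
si 319 green z 0.1535394574876664 0.23793440882838235
(array([ 0.46133666, -0.22239275]), 76)
(array([ 0.46090839, -0.22285274]), 145)
grasp pt [ 0.46129483 -0.22289826  0.26116898]
```

View pics/c6.png

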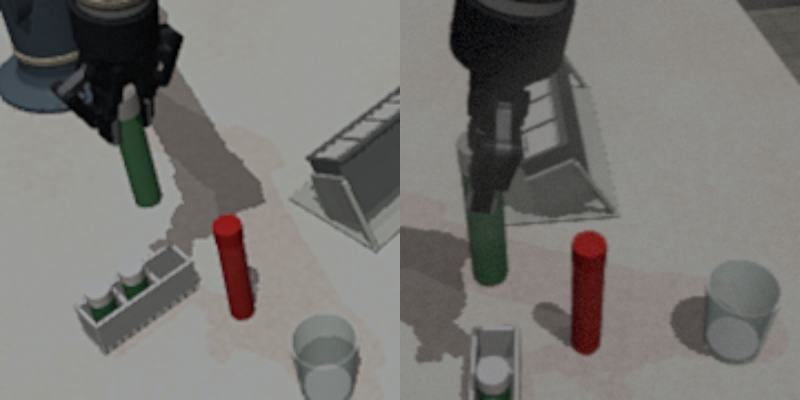

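```bash
cat >> plan.py <<'E'
H=.109
def place(zf,xf=-5,yf=48,tiltcorr=0):
    # tool R such that tube axis (vertical at lift) aligns with crate z ; foot at crate (xf,yf,zf)
    R0=Ro.from_quat([0.04,0.994,0.0035,-0.1025]).as_matrix()
    R=Ro.from_rotvec(-np.radians(25+tiltcorr)*C[:,1]).as_matrix()@R0
    G=cpt(xf,yf,zf)+C[:,2]*H
    return tcp_for(G,R,.155),R
E
python3 - <<'E'
from plan import *
for z in(130,100,50,5): print(z,place(z)[0])
p,R=place(125); print(R.round(3)); to(p,R,14)
E
```

```text
130 [0.44533305 0.15248835 0.38734564]
100 [0.45797054 0.15146883 0.3601564 ]
50 [0.47903302 0.14976962 0.31484101]
5 [0.49798925 0.14824034 0.27405716]
[[-0.97   0.081  0.228]
 [ 0.078  0.997 -0.02 ]
 [-0.229 -0.001 -0.973]]
t 12.37 at [ 0.4927 -0.2251  0.4129] to [0.4474 0.1523 0.3828] F [-0.46  0.15 -0.66] w 0.0309
per row xyz [-0.032  0.27  -0.022] rot total [-1.080e-02 -1.382e-01  1.000e-04] per row [-0.0008 -0.0099  0.    ] deg/row 1.7822001796056128
```

Call:
step_arm(increments=[{"x":-0.032,"y":0.15,"z":0,"rx":-0.0008,"ry":-0.0099,"rz":0,"claw":-1},{"x":-0.032,"y":0.25,"z":0,"rx":-0.0008,"ry":-0.0099,"rz":0,"claw":-1},{"x":-0.032,"y":0.27,"z":0,"rx":-0.0008,"ry":-0.0099,"rz":0,"claw":-1},{"x":-0.032,"y":0.27,"z":0,"rx":-0.0008,"ry":-0.0099,"rz":0,"claw":-1},{"x":-0.032,"y":0.27,"z":0,"rx":-0.0008,"ry":-0.0099,"rz":0,"claw":-1},{"x":-0.032,"y":0.27,"z":0,"rx":-0.0008,"ry":-0.0099,"rz":0,"claw":-1},{"x":-0.032,"y":0.27,"z":0,"rx":-0.0008,"ry":-0.0099,"rz":0,"claw":-1},{"x":-0.032,"y":0.27,"z":0,"rx":-0.0008,"ry":-0.0099,"rz":0,"claw":-1},{"x":-0.032,"y":0.27,"z":0,"rx":-0.0008,"ry":-0.0099,"rz":0,"claw":-1},{"x":-0.032,"y":0.27,"z":0,"rx":-0.0008,"ry":-0.0099,"rz":0,"claw":-1}])

```text
t: 13.2
tcp_pos: [0.4596, 0.0323, 0.4095]
eef_rot: [0.04, 0.998, -0.003, 0.051]
ft_force: [0.0, 0.5, -1.3]
width: 0.0309
```

Run:
```python
from plan import *
print(env.state()['joint_positions'].round(2))
p,R=place(115); to(p,R,7)
```

```text
[-0.09  0.09 -0.08  2.04  0.04  0.91  1.29]
t 13.2 at [0.4596 0.0323 0.4095] to [0.4517 0.152  0.3738] F [ 0.05  0.51 -1.26] w 0.0309
per row xyz [-0.011  0.171 -0.051] rot total [-0.0032 -0.0409 -0.    ] per row [-0.0005 -0.0058 -0.    ] deg/row 1.055160700102557
```

Call:
step_arm(increments=[{"x":-0.011,"y":0.17,"z":0,"rx":-0.0005,"ry":-0.0058,"rz":0,"claw":-1},{"x":-0.011,"y":0.17,"z":0,"rx":-0.0005,"ry":-0.0058,"rz":0,"claw":-1},{"x":-0.011,"y":0.17,"z":-0.04,"rx":-0.0005,"ry":-0.0058,"rz":0,"claw":-1},{"x":-0.011,"y":0.17,"z":-0.08,"rx":-0.0005,"ry":-0.0058,"rz":0,"claw":-1},{"x":-0.011,"y":0.17,"z":-0.08,"rx":-0.0005,"ry":-0.0058,"rz":0,"claw":-1},{"x":-0.011,"y":0.17,"z":-0.08,"rx":-0.0005,"ry":-0.0058,"rz":0,"claw":-1},{"x":-0.011,"y":0.165,"z":-0.075,"rx":-0.0005,"ry":-0.0058,"rz":0,"claw":-1},{"x":0,"y":0,"z":0,"rx":0,"ry":0,"rz":0,"claw":-1},{"x":0,"y":0,"z":0,"rx":0,"ry":0,"rz":0,"claw":-1},{"x":0,"y":0,"z":0,"rx":0,"ry":0,"rz":0,"claw":-1}])

```text
t: 14.03
tcp_pos: [0.4527, 0.1488, 0.3747]
eef_rot: [0.04, 0.993, -0.006, 0.114]
ft_force: [0.2, -0.7, -1.2]
width: 0.0308
```

```bash
cat >> plan.py <<'E'
def tubefit(d,lo=0,hi=200):
    # green body points -> axis line fit in crate frame (r=15)
    W=world(d);c=d['img'].astype(int); q=(W-M)@C*1000+[0,0,85]
    m=(abs(q[...,0])<35)&(abs(q[...,1]-48)<35)&(q[...,2]>lo)&(q[...,2]<hi)&(c[...,1]>c[...,0]+15)
    m=cv2.erode(m.astype(np.uint8),np.ones((3,3)))>0
    P=q[m]; 
    f=lambda a:np.hypot(P[:,0]-a[0]-a[2]*(P[:,2]-130)/100,P[:,1]-a[1]-a[3]*(P[:,2]-130)/100)-15
    r=least_squares(f,[-5,48,0,0],loss='soft_l1',f_scale=1.5)
    print('n',len(P),'z range',P[:,2].min().round(1),P[:,2].max().round(1),'at z130 x,y',r.x[:2].round(1),'slope mm/100',r.x[2:].round(2),'rms',np.sqrt((f(r.x)**2).mean()).round(2))
E
python3 - <<'E'
from plan import *
where(.155)
e=snap('side','s7'); f=snap('scene','sc7')
tubefit(e,90);tubefit(f,90)
p,R=place(100); to(p,R,7); 
cv2.imwrite('pics/c7.png',np.hstack([cv2.resize(f['img'][80:240,180:340],(400,400)),cv2.resize(e['img'][60:260,160:360],(400,400))])[...,::-1])
E
```

```text
t 14.03 point in crate mm [ -3.6  44.6 224.4] F crate [-0.3  -0.72 -1.18] j [-0.28  0.15 -0.17  2.08  0.21  0.74  0.89] w 0.0308
n 103 z range 121.3 197.3 at z130 x,y [-7.6 44.2] slope mm/100 [ 3.28 -0.07] rms 1.34
n 165 z range 121.1 196.7 at z130 x,y [-6.3 46.2] slope mm/100 [ 1.65 -0.57] rms 1.78
t 14.13 at [0.453  0.1485 0.3753] to [0.458  0.1515 0.3602] F [-0.23  0.34 -0.71] w 0.0309
per row xyz [ 0.007  0.004 -0.022] rot total [ 0.0004 -0.      0.0006] per row [ 0.0001 -0.      0.0001] deg/row 0.018902082155187565
```

View pics/c7.png

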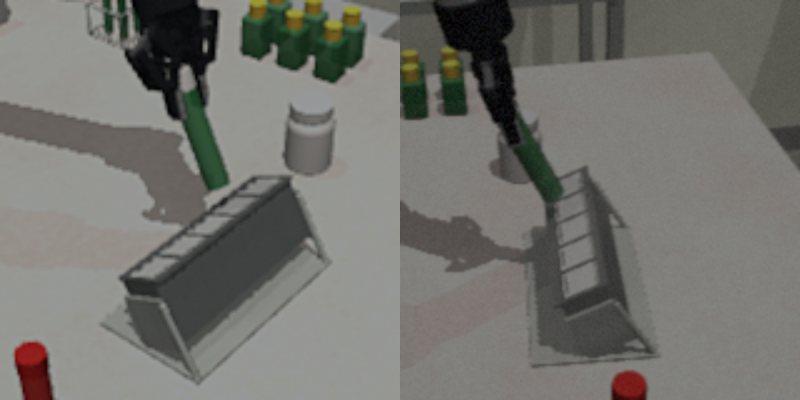

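Run:
```python
from plan import *
p,R=place(92,tiltcorr=.7); to(p,R,8); print('Z step 10mm', (C[:,2]*.1).round(3))
```

```text
t 14.13 at [0.453  0.1485 0.3753] to [0.4595 0.1513 0.3525] F [-0.23  0.34 -0.71] w 0.0309
per row xyz [ 0.008  0.004 -0.029] rot total [ 0.0001 -0.0039  0.0006] per row [ 0.     -0.0005  0.0001] deg/row 0.08892523561374212
Z step 10mm [-0.042  0.003  0.091]
```

Call:
step_arm(increments=[{"x":0.008,"y":0.004,"z":-0.029,"rx":0,"ry":-0.0005,"rz":0,"claw":-1},{"x":0.008,"y":0.004,"z":-0.029,"rx":0,"ry":-0.0005,"rz":0,"claw":-1},{"x":0.008,"y":0.004,"z":-0.029,"rx":0,"ry":-0.0005,"rz":0,"claw":-1},{"x":0.008,"y":0.004,"z":-0.029,"rx":0,"ry":-0.0005,"rz":0,"claw":-1},{"x":0.008,"y":0.004,"z":-0.029,"rx":0,"ry":-0.0005,"rz":0,"claw":-1},{"x":0.008,"y":0.004,"z":-0.029,"rx":0,"ry":-0.0005,"rz":0,"claw":-1},{"x":0.008,"y":0.004,"z":-0.029,"rx":0,"ry":-0.0005,"rz":0,"claw":-1},{"x":0.008,"y":0.004,"z":-0.025,"rx":0,"ry":-0.0005,"rz":0,"claw":-1},{"x":0,"y":0,"z":0,"rx":0,"ry":0,"rz":0,"claw":-1},{"x":0,"y":0,"z":0,"rx":0,"ry":0,"rz":0,"claw":-1}])

```text
t: 14.97
tcp_pos: [0.4592, 0.1529, 0.3523]
eef_rot: [0.04, 0.992, -0.005, 0.121]
ft_force: [0.3, 0.4, -1.4]
width: 0.0311
```

Run:
```python
from plan import *
where(.155)
e=snap('side','s8'); f=snap('scene','sc8')
tubefit(e,90);tubefit(f,90)
p,R=place(70,tiltcorr=.7); to(p,R,8)
def mark(d,x0,y0,w,S):
    im=cv2.resize(d['img'][y0:y0+w,x0:x0+w],(S,S),interpolation=cv2.INTER_CUBIC).copy(); Ti=np.linalg.inv(d['cam_to_world']);k=S/w
    def pr(x,y,z):
        q=d['camera_matrix']@(Ti@np.r_[cpt(x,y,z),1])[:3]; return tuple(int(v) for v in ((q[:2]/q[2]-[x0,y0])*k))
    for y in(-96,-48,0,48,96):
        c=[pr(a,y+b,85) for a,b in((-22,-22),(22,-22),(22,22),(-22,22))]
        for i in range(4): cv2.line(im,c[i],c[(i+1)%4],(255,255,0),1)
    cv2.line(im,pr(-5,48,85),pr(-5,48,230),(255,0,0),1)
    return im
cv2.imwrite('pics/c8.png',np.hstack([mark(f,210,90,90,400),mark(e,200,90,120,400)])[...,::-1])
```

```text
t 14.97 point in crate mm [ -5.4  49.5 201.1] F crate [-0.32  0.4  -1.34] j [-0.29  0.18 -0.17  2.09  0.25  0.67  0.86] w 0.0311
n 78 z range 102.5 185.8 at z130 x,y [-7.7 49.1] slope mm/100 [1.01 0.01] rms 1.3
n 193 z range 97.8 196.6 at z130 x,y [-6.8 52. ] slope mm/100 [1.02 1.18] rms 1.9
t 15.07 at [0.4593 0.1528 0.3526] to [0.4688 0.1506 0.3325] F [-0.61  0.76 -0.58] w 0.0307
per row xyz [ 0.012 -0.003 -0.025] rot total [-0.0001  0.0003 -0.    ] per row [-0.  0. -0.] deg/row 0.006566522448661915
```

View pics/c8.png

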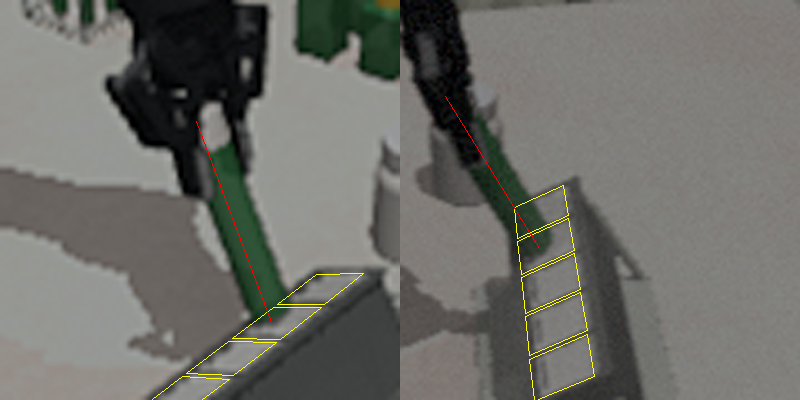

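```bash
cat >> plan.py <<'E'
def sil(ds,x0=(-5,48),show=True):
    obs=[]
    for d in ds:
        c=d['img'].astype(int); W=world(d); q=(W-M)@C*1000+[0,0,85]
        m=((c[...,1]>c[...,0]+10)&(c[...,1]>c[...,2]+3)).astype(np.uint8)
        near=(abs(q[...,0])<45)&(abs(q[...,1]-48)<45)&(q[...,2]>80)&(q[...,2]<250)
        m=m*cv2.dilate(near.astype(np.uint8),np.ones((5,5)))
        n,l,s,_=cv2.connectedComponentsWithStats(m); k=1+np.argmax(s[1:,4]); m=l==k
        vs,us=np.nonzero(m); pts=[]
        for v in np.unique(vs):
            u=us[vs==v]; pts.append((u.min(),u.max(),v))
        pts=np.array(pts,float); wd=pts[:,1]-pts[:,0]; ok=wd>=np.median(wd)-1.5; pts=pts[ok]
        obs.append((d,pts)); print('rows',len(pts),'median width',np.median(wd))
    def res(a,parts=False):
        out=[]
        for d,pts in obs:
            Ti=np.linalg.inv(d['cam_to_world']);z=np.array([70,230.])
            uv=[]
            for zz in z:
                p=d['camera_matrix']@(Ti@np.r_[cpt(a[0]+a[2]*(zz-130)/100,a[1]+a[3]*(zz-130)/100,zz),1])[:3]; uv.append(p[:2]/p[2])
            uv=np.array(uv); mid=(pts[:,0]+pts[:,1])/2
            pu=uv[0,0]+(pts[:,2]-uv[0,1])*(uv[1,0]-uv[0,0])/(uv[1,1]-uv[0,1]); out.append(mid-pu)
        return out if parts else np.concatenate(out)
    r=least_squares(res,[*x0,0,0],loss='soft_l1',f_scale=1)
    print('silhouette at z130 x,y',r.x[:2].round(1),'slope/100',r.x[2:].round(2),'rms px',[np.sqrt((o**2).mean()).round(2) for o in res(r.x,True)])
E
python3 - <<'E'
from plan import *
for k in '78': sil([dict(np.load(f'pics/{n}{k}.npz')) for n in('s','sc')])
e=dict(np.load('pics/s6.npz'))
E
```

```text
rows 24 median width 10.0
rows 26 median width 9.0
silhouette at z130 x,y [-4.9 44.5] slope/100 [2.42 0.06] rms px [np.float64(0.45), np.float64(0.25)]
rows 24 median width 8.5
rows 25 median width 9.0
silhouette at z130 x,y [-5.4 49.8] slope/100 [ 1.3  -1.85] rms px [np.float64(0.62), np.float64(0.25)]
```

Run:
```python
from plan import *
p,R=place(70,xf=-4.5,tiltcorr=1.2); to(p,R,8)
```

```text
t 15.07 at [0.4593 0.1528 0.3526] to [0.4679 0.1507 0.3324] F [-0.61  0.76 -0.58] w 0.0307
per row xyz [ 0.011 -0.003 -0.025] rot total [-0.0003 -0.0025 -0.    ] per row [-0.     -0.0003 -0.    ] deg/row 0.05647136120370242
```

Call:
step_arm(increments=[{"x":-0.003,"y":-0.009,"z":0,"rx":0,"ry":-0.0012,"rz":0,"claw":-1},{"x":-0.003,"y":-0.009,"z":0,"rx":0,"ry":-0.0012,"rz":0,"claw":-1},{"x":0.013,"y":0,"z":-0.026,"rx":0,"ry":0,"rz":0,"claw":-1},{"x":0.013,"y":0,"z":-0.026,"rx":0,"ry":0,"rz":0,"claw":-1},{"x":0.013,"y":-0.001,"z":-0.026,"rx":0,"ry":0,"rz":0,"claw":-1},{"x":0.013,"y":-0.001,"z":-0.026,"rx":0,"ry":0,"rz":0,"claw":-1},{"x":0.013,"y":-0.001,"z":-0.026,"rx":0,"ry":0,"rz":0,"claw":-1},{"x":0.013,"y":-0.001,"z":-0.026,"rx":0,"ry":0,"rz":0,"claw":-1},{"x":0.013,"y":-0.001,"z":-0.026,"rx":0,"ry":0,"rz":0,"claw":-1},{"x":0,"y":0,"z":0,"rx":0,"ry":0,"rz":0,"claw":-1}])

```text
t: 15.9
tcp_pos: [0.4678, 0.1505, 0.3336]
eef_rot: [0.04, 0.991, -0.005, 0.125]
ft_force: [0.4, 0.6, -1.2]
width: 0.0309
```

Run:
```python
from plan import *
where(.155)
e=snap('side','s9'); f=snap('scene','sc9')
sil([e,f])
p,R=place(40,xf=-4.5,tiltcorr=1.2); to(p,R,9)
cv2.imwrite('pics/c9.png',np.hstack([cv2.resize(f['img'][90:180,210:300],(400,400)),cv2.resize(e['img'][90:210,200:320],(400,400))])[...,::-1])
```

```text
t 15.9 point in crate mm [ -4.3  47.9 180.2] F crate [-0.18  0.66 -1.19] j [-0.29  0.22 -0.16  2.1   0.27  0.63  0.84] w 0.0309
rows 20 median width 8.0
rows 24 median width 9.0
silhouette at z130 x,y [-4.  47.2] slope/100 [-2.33  2.52] rms px [np.float64(0.5), np.float64(0.34)]
t 16.0 at [0.4677 0.1505 0.3339] to [0.4806 0.1496 0.3052] F [-0.4   1.16 -1.2 ] w 0.0306
per row xyz [ 0.014 -0.001 -0.032] rot total [-0.0002 -0.0004 -0.0001] per row [-0. -0. -0.] deg/row 0.008505046654588896
```

View pics/c9.png

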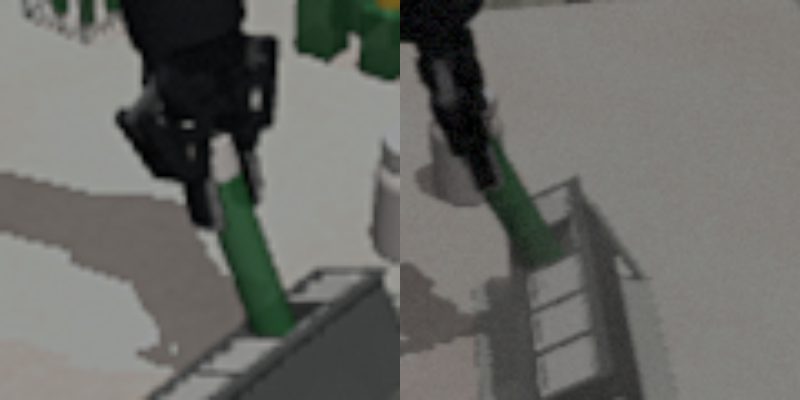

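The flap is yielding and the foot is inside cell 3 (scene crop ~(270,330)). Continuing down along the crate axis.

Call:
step_arm(increments=[{"x":0.014,"y":-0.001,"z":-0.032,"rx":0,"ry":0,"rz":0,"claw":-1},{"x":0.014,"y":-0.001,"z":-0.032,"rx":0,"ry":0,"rz":0,"claw":-1},{"x":0.014,"y":-0.001,"z":-0.032,"rx":0,"ry":0,"rz":0,"claw":-1},{"x":0.014,"y":-0.001,"z":-0.032,"rx":0,"ry":0,"rz":0,"claw":-1},{"x":0.014,"y":-0.001,"z":-0.032,"rx":0,"ry":0,"rz":0,"claw":-1},{"x":0.014,"y":-0.001,"z":-0.032,"rx":0,"ry":0,"rz":0,"claw":-1},{"x":0.014,"y":-0.001,"z":-0.032,"rx":0,"ry":0,"rz":0,"claw":-1},{"x":0.014,"y":-0.001,"z":-0.032,"rx":0,"ry":0,"rz":0,"claw":-1},{"x":0.014,"y":-0.001,"z":-0.032,"rx":0,"ry":0,"rz":0,"claw":-1},{"x":0,"y":0,"z":0,"rx":0,"ry":0,"rz":0,"claw":-1}])

```text
t: 16.83
tcp_pos: [0.4804, 0.1495, 0.3047]
eef_rot: [0.04, 0.991, -0.005, 0.125]
ft_force: [-0.1, 0.8, -2.5]
width: 0.0308
```

Run:
```python
from plan import *
where(.155)
e=snap('side','s10'); f=snap('scene','sc10')
sil([e,f])
p,R=place(15,xf=-5,tiltcorr=1); to(p,R,8)
```

```text
t 16.83 point in crate mm [ -5.   47.9 148.6] F crate [-1.21  0.79 -2.19] j [-0.3   0.28 -0.14  2.1   0.3   0.56  0.82] w 0.0308
rows 19 median width 4.0
rows 23 median width 7.0
silhouette at z130 x,y [ 5.7 41.9] slope/100 [23.33 -9.83] rms px [np.float64(0.61), np.float64(0.4)]
t 16.93 at [0.4803 0.1495 0.3051] to [0.4912 0.1488 0.2825] F [-0.22  0.61 -3.62] w 0.0305
per row xyz [ 0.014 -0.001 -0.028] rot total [-0.0001  0.0007  0.    ] per row [-0.      0.0001  0.    ] deg/row 0.016781948909085426
```

Call:
step_arm(increments=[{"x":0.014,"y":-0.001,"z":-0.028,"rx":0,"ry":0,"rz":0,"claw":-1},{"x":0.014,"y":-0.001,"z":-0.028,"rx":0,"ry":0,"rz":0,"claw":-1},{"x":0.014,"y":-0.001,"z":-0.028,"rx":0,"ry":0,"rz":0,"claw":-1},{"x":0.014,"y":-0.001,"z":-0.028,"rx":0,"ry":0,"rz":0,"claw":-1},{"x":0.014,"y":-0.001,"z":-0.028,"rx":0,"ry":0,"rz":0,"claw":-1},{"x":0.014,"y":-0.001,"z":-0.028,"rx":0,"ry":0,"rz":0,"claw":-1},{"x":0.013,"y":-0.001,"z":-0.028,"rx":0,"ry":0,"rz":0,"claw":-1},{"x":0.012,"y":-0.001,"z":-0.028,"rx":0,"ry":0,"rz":0,"claw":-1},{"x":0,"y":0,"z":0,"rx":0,"ry":0,"rz":0,"claw":-1},{"x":0,"y":0,"z":0,"rx":0,"ry":0,"rz":0,"claw":-1}])

```text
t: 17.77
tcp_pos: [0.4912, 0.1487, 0.2827]
eef_rot: [0.04, 0.991, -0.005, 0.125]
ft_force: [0.0, -0.0, -2.3]
width: 0.0306
```

Run:
```python
from plan import *
where(.155)
e=snap('side','s11'); f=snap('scene','sc11'); w=snap('wrist','w11')
p,R=place(7,xf=-5.5,tiltcorr=1); to(p,R,8)
cv2.imwrite('pics/c11.png',np.hstack([cv2.resize(f['img'][90:190,210:310],(400,400)),cv2.resize(e['img'][100:220,210:330],(400,400))])[...,::-1])
```

```text
t 17.77 point in crate mm [ -4.5  48.  124.1] F crate [-0.95 -0.01 -2.06] j [-0.3   0.33 -0.13  2.1   0.33  0.52  0.81] w 0.0306
t 17.92 at [0.4912 0.1487 0.2831] to [0.4941 0.1486 0.275 ] F [ 0.22  0.17 -2.64] w 0.031
per row xyz [ 0.004 -0.    -0.01 ] rot total [-0.0001  0.0009  0.    ] per row [-0.      0.0001  0.    ] deg/row 0.020250531477383055
```

View pics/c11.png

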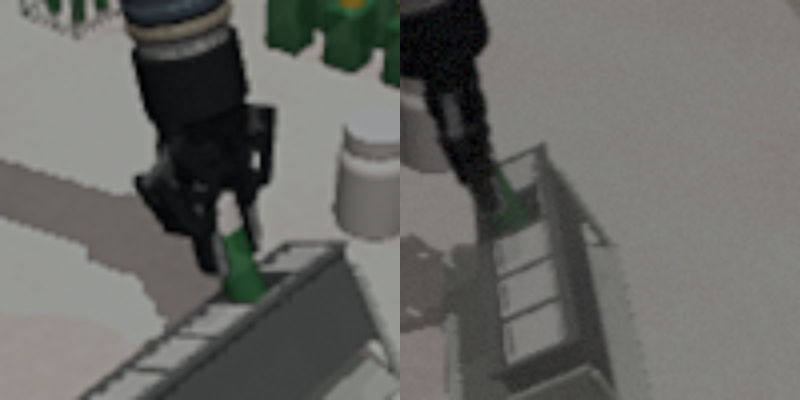

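Call:
step_arm(increments=[{"x":0.004,"y":0,"z":-0.01,"rx":0,"ry":0,"rz":0,"claw":-1},{"x":0.004,"y":0,"z":-0.01,"rx":0,"ry":0,"rz":0,"claw":-1},{"x":0.004,"y":0,"z":-0.01,"rx":0,"ry":0,"rz":0,"claw":-1},{"x":0.004,"y":0,"z":-0.01,"rx":0,"ry":0,"rz":0,"claw":-1},{"x":0.004,"y":0,"z":-0.01,"rx":0,"ry":0,"rz":0,"claw":-1},{"x":0.004,"y":0,"z":-0.01,"rx":0,"ry":0,"rz":0,"claw":-1},{"x":0.004,"y":0,"z":-0.01,"rx":0,"ry":0,"rz":0,"claw":-1},{"x":0,"y":0,"z":0,"rx":0,"ry":0,"rz":0,"claw":-1},{"x":0,"y":0,"z":0,"rx":0,"ry":0,"rz":0,"claw":-1},{"x":0,"y":0,"z":0,"rx":0,"ry":0,"rz":0,"claw":-1}])

```text
t: 18.75
tcp_pos: [0.494, 0.1488, 0.276]
eef_rot: [0.04, 0.991, -0.005, 0.125]
ft_force: [0.1, -0.2, -2.4]
width: 0.0307
```

Run:
```python
from plan import *
where(.155)
```

```text
t 18.75 point in crate mm [ -4.8  48.4 116.9] F crate [-0.96 -0.19 -2.22] j [-0.3   0.34 -0.12  2.1   0.33  0.51  0.8 ] w 0.0307
```

Call:
step_arm(increments=[{"x":0.004,"y":0,"z":-0.008,"rx":0,"ry":0,"rz":0,"claw":-1},{"x":0.004,"y":0,"z":-0.008,"rx":0,"ry":0,"rz":0,"claw":-1},{"x":0,"y":0,"z":0,"rx":0,"ry":0,"rz":0,"claw":-1},{"x":0,"y":0,"z":0,"rx":0,"ry":0,"rz":0,"claw":-1},{"x":0,"y":0,"z":0,"rx":0,"ry":0,"rz":0,"claw":-1},{"x":0,"y":0,"z":0,"rx":0,"ry":0,"rz":0,"claw":-1},{"x":0,"y":0,"z":0,"rx":0,"ry":0,"rz":0,"claw":-1},{"x":0,"y":0,"z":0,"rx":0,"ry":0,"rz":0,"claw":-1},{"x":0,"y":0,"z":0,"rx":0,"ry":0,"rz":0,"claw":-1},{"x":0,"y":0,"z":0,"rx":0,"ry":0,"rz":0,"claw":-1}])

```text
t: 19.58
tcp_pos: [0.4948, 0.1488, 0.2746]
eef_rot: [0.04, 0.991, -0.005, 0.125]
ft_force: [-1.4, -0.4, 1.7]
width: 0.0308
```

Run:
```python
from plan import *
where(.155)
```

```text
t 19.58 point in crate mm [ -4.6  48.5 115.3] F crate [-0.49 -0.54  2.11] j [-0.3   0.34 -0.12  2.1   0.33  0.5   0.8 ] w 0.0308
```

Contact with the floor is felt: the axial force went from -2.2 to +2.1 N at the predicted height. I'll release gradually.

Call:
step_arm(increments=[{"x":0,"y":0,"z":0,"rx":0,"ry":0,"rz":0,"claw":-0.22},{"x":0,"y":0,"z":0,"rx":0,"ry":0,"rz":0,"claw":-0.18},{"x":0,"y":0,"z":0,"rx":0,"ry":0,"rz":0,"claw":-0.1},{"x":0,"y":0,"z":0,"rx":0,"ry":0,"rz":0,"claw":0},{"x":0,"y":0,"z":0,"rx":0,"ry":0,"rz":0,"claw":0.2},{"x":0,"y":0,"z":0,"rx":0,"ry":0,"rz":0,"claw":0.4},{"x":0,"y":0,"z":0,"rx":0,"ry":0,"rz":0,"claw":0.6},{"x":0,"y":0,"z":0,"rx":0,"ry":0,"rz":0,"claw":0.7},{"x":0,"y":0,"z":0,"rx":0,"ry":0,"rz":0,"claw":0.7},{"x":0,"y":0,"z":0,"rx":0,"ry":0,"rz":0,"claw":0.7}])

```text
t: 20.42
tcp_pos: [0.4948, 0.1488, 0.2745]
eef_rot: [0.04, 0.991, -0.005, 0.125]
ft_force: [0.0, 0.5, -0.1]
width: 0.0729
```

Run:
```python
from plan import *
where(.155)
e=snap('side','s12'); f=snap('scene','sc12')
cv2.imwrite('pics/c12.png',np.hstack([cv2.resize(f['img'][90:190,210:310],(400,400)),cv2.resize(e['img'][100:220,210:330],(400,400))])[...,::-1])
```

```text
t 20.42 point in crate mm [ -4.6  48.5 115.2] F crate [-0.03  0.47 -0.05] j [-0.3   0.34 -0.12  2.1   0.33  0.5   0.8 ] w 0.0729
```

View pics/c12.png

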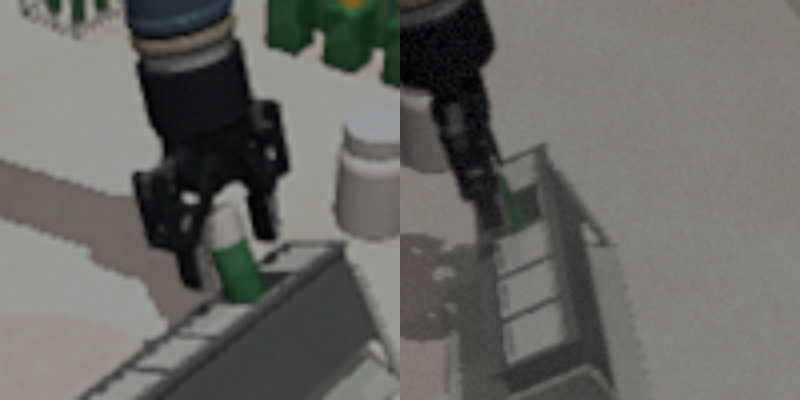

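Released with the tube standing and no force on the tool. I'm backing off along the crate axis.

Call:
step_arm(increments=[{"x":-0.021,"y":0.002,"z":0.045,"rx":0,"ry":0,"rz":0,"claw":0.7},{"x":-0.042,"y":0.003,"z":0.09,"rx":0,"ry":0,"rz":0,"claw":0.7},{"x":-0.05,"y":0.004,"z":0.11,"rx":0,"ry":0,"rz":0,"claw":0.7},{"x":-0.05,"y":0.004,"z":0.11,"rx":0,"ry":0,"rz":0,"claw":0.7},{"x":-0.05,"y":0.004,"z":0.11,"rx":0,"ry":0,"rz":0,"claw":0.7},{"x":-0.05,"y":0.004,"z":0.11,"rx":0,"ry":0,"rz":0,"claw":0.7},{"x":-0.05,"y":0.004,"z":0.11,"rx":0,"ry":0,"rz":0,"claw":0.7},{"x":-0.05,"y":0.004,"z":0.11,"rx":0,"ry":0,"rz":0,"claw":0.7},{"x":-0.03,"y":0.004,"z":0.11,"rx":0,"ry":0,"rz":0,"claw":0.7},{"x":0,"y":0,"z":0.05,"rx":0,"ry":0,"rz":0,"claw":0.7}])

```text
t: 21.35
tcp_pos: [0.4551, 0.1524, 0.3721]
eef_rot: [0.04, 0.991, -0.005, 0.126]
ft_force: [0.2, 0.5, 0.6]
width: 0.0727
```

Run:
```python
from plan import *
where(.155)
e=snap('side','s13'); f=snap('scene','sc13')
for d in(e,f):
    W=world(d); q=(W-M)@C*1000+[0,0,85]
    m=(abs(q[...,0])<35)&(abs(q[...,1]-48)<30)&(q[...,2]>92)&(q[...,2]<165); P=q[m]
    print(len(P),P[:,2].max().round(1), 'top', np.sort(P[:,2])[-15:].mean().round(1), P[P[:,2]>146].mean(0).round(1))
for n in('s0',): pass
for nm,d0,d1 in(('scene',np.load('pics/scene0.npz'),f),('side',np.load('pics/side0.npz'),e)):
    W0=world(dict(d0));W1=world(d1)
    for o,c,r,zz in(('vials',(.4515,-.285),.045,(.06,.085)),('beaker',(.69,-.215),.05,(.05,.09)),('jar',(.51,.385),.05,(.06,.11)),('red',(.5505,-.197),.03,(.05,.15))):
        g=lambda W:W[(np.hypot(W[...,0]-c[0],W[...,1]-c[1])<r)&(W[...,2]>zz[0])&(W[...,2]<zz[1])]
        a,b=g(W0),g(W1); print(nm,o,len(a),len(b),((b.mean(0)-a.mean(0))*1000).round(1))
cv2.imwrite('pics/c13.png',np.hstack([cv2.resize(f['img'][80:320,90:330],(400,400)),cv2.resize(e['img'][90:310,190:410],(400,400))])[...,::-1])
```

```text
t 21.35 point in crate mm [  0.8  49.1 220.4] F crate [0.36 0.53 0.46] j [-0.29  0.15 -0.17  2.08  0.24  0.71  0.87] w 0.0727
311 152.7 top 151.6 [ -5.9  43.6 149.7]
219 151.0 top 150.0 [ -3.9  46.1 148.9]
scene vials 274 268 [0.1 0.2 0.3]
scene beaker 646 647 [ 0.1  0.  -0. ]
scene jar 322 317 [-0.2  0.1 -0. ]
scene red 427 427 [-0.1 -0.  -0.2]
side vials 585 594 [-0.  -0.4 -0.2]
side beaker 1039 1034 [-0.1 -0.1  0.2]
side jar 401 177 [ 7.8 -0.4 -4.2]
side red 736 742 [ 0.   0.  -0.2]
```

View pics/c13.png

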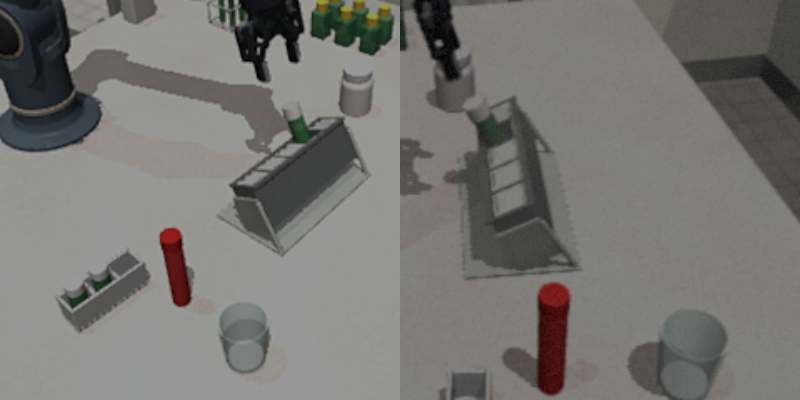

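Run:
```python
from plan import *
print(env.job_done()); print(env.state()['t'])
```

```text
the job is handed in; nothing more can be done
None
the job is handed in; nothing more can be done
```

The tall tube now stands cap up on the floor of the empty cell, the one at crate y = +48 mm (flap_3), and I handed the job in at about 21.5 s of the 67 s allowed.

- **Finding the cell:** I felt two flaps with the closed, empty gripper while the tube was still in the rack. The flap at y = +96 mm stopped after about 2 mm at the fingertip with 13 N, so that cell holds a jar. The flap at y = +48 mm gave way to 16 mm at under 2 N. I did not need to feel the other three.
- **Placing the tube:** I gripped it at 30 N and lowered it through the flap along the cell's axis. At the expected height the axial force went from about −2 to +2 N, so the tube was on the floor before I opened the gripper.
- **Last checks:** The cap top measures 150 to 152 mm in crate z, against 150 expected. The gripper had backed off about 105 mm and touches nothing.
- **Bystanders:** The vials, beaker and red tube moved by 0.4 mm or less between the first and last pictures. So did the white jar in the scene camera.
- **Disagreements:** The side camera showed the white jar about 8 mm off, because the arm hid part of it. One image-based tube-tilt estimate failed while the tube was mostly inside the cell, so I ignored it. The tool also read about 1 to 2 N more downward pull than the tube's weight during the descent; I did not find out why.

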